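# Clip a relay module on the rail of the engraver's control unit

## Task

The control unit of the engraving machine lies open on the bench. Clip the loose grey relay module onto the free stretch of its rail, centred between the two fitted modules (within a centimetre or so): holding it tilted, hook its rigid grey lip under the rail edge on the robot's side, then rock its far end down until the orange sprung foot snaps under the other edge, and let go. Work slowly and by feel, so that the rail never takes more than about 30 N, not even as the foot snaps in, and leave the dish, spool and wooden box where they are.

Things in the scene. Friction and masses are not known exactly. Their poses are not given: they have to be found in the camera images.
- chassis: Open control unit, fixed: grey plate 170 (x) x 270 (y) x 4 mm lying on the bench, origin at the centre of its underside; x points away from the robot (yaw within 0.3 rad of the world's). It carries the rail and two fitted modules (66 x 40 mm, bodies to 87 mm and caps to 98 mm above the bench); their faces bound the free stretch at y = -83 and +83 mm.
- bay (a point): On the rail's top face, at the middle of the free stretch (yellow marks on the plate); axes as chassis. The aluminium rail runs along y, rigid, top 27 mm above the bench, 50 mm wide (edges at x = -25 and +25 mm), 3 mm thick. Its web is 30 mm wide: each edge overhangs by 10 mm with 20 mm free below.
- module_mid (a point): Centre of the loose relay module, half-way up. Grey, orange band, 0.15 to 0.31 kg; x 66, y 34 (grasp width), z 77 mm over all; stands upright, x within 0.45 rad of the world's. Housing: from the flat top (+38.5 mm) to the flat underside (-21.5 mm), which finally rests on the rail top; below hang the grey hook at the -x end and the orange foot at the +x end. Fitted, its axes lie along those of bay.
- lip (a point): Top of the lip's inner edge, at (-20, 0, -27.5) mm from module_mid; module's axes. The rigid hook: a leg from x = -33 to -26.5 mm, down to the bottom (38.5 mm below module_mid), and from it the lip, 30 mm wide, inward to x = -20 mm, 8 mm thick. The slot between lip and underside is 6 mm high, for the 3 mm rail edge; it takes the edge 5 mm deep up to about 0.5 rad of tilt.
- foot (a joint): Outward (+x) travel of the sprung foot, m: 0 at rest, at most 0.008. Its catch reaches in to x = +20.5 mm, top 5 mm below the underside; below it a slick ramp, 32 degrees from upright, runs outward to the bottom. Spring 2.5 N plus 0.4 N/mm. Rocking it over the edge takes 3 to 12 N downward at that end; then it snaps back near 0. Let go early, the module rests tilted and may slip back some mm.
- dish_mid (a point): Small white ceramic bowl, 68 mm across, 26 mm high, its centre. Bystander.
- spool_mid (a point): Blue spool, 48 mm across, 34 mm high, its centre. Bystander.
- woodbox_mid (a point): Dark wooden box 70 x 45 x 30 mm, its centre. Bystander.
There are look-alikes about, which are no part of the job. Of the things that look like the part that bears module_mid, the middle-sized one is meant.

How it is judged:
By the outcome, as a careful person would: the job done as asked, in the order asked, and still so for the second after the job is handed in, with the robot touching nothing.
It also fails if it takes over 67 s, if anything falls off the work surface, if the arm or the gripper's body presses on something with over 40 N, if the wrist force passes 120 N, or if a joint passes its speed limit or range.

## Robot

A 6-joint arm with a two-finger parallel gripper is mounted at the origin on the work surface. World frame = base frame: x ahead of the robot, y to its left, z up, the work surface at z = 0. Lengths are in m, angles in rad, forces in N, time in s.
With the tool pointing down it reaches from about 0.3 to 0.75 m from the base axis. Payload 8.5 kg.
Tool frame: the origin (TCP) lies between the finger pads; the fingertips stand 25 mm ahead of it and the grasp point (between the pads) lies 6 mm ahead of it; z points along the fingers, y is the line along which they close (so a half turn about z gives the same grasp; the last joint's range is limited). The gripper opens to 85 mm and grips with 20 to 120 N. Pads are 22 mm wide; open, the fingers measure 114 mm over their backs; the gripper's body (76 mm by 85 mm) begins 54 mm behind the grasp point. The pads swing forward as they close: fully open they stand 13 mm farther back than shut.
Start: joints at [0.916, 0.381, 1.297, -0, 1.464, -0.215], TCP at [0.234, 0.498, 0.256] pointing down, gripper open.
Joint ranges: [-3.11, 3.11], [-0.89, 2.33], [0.22, 2.48], [-1.42, 4.56], [0.17, 2.85], [-2.88, 2.88]. Speed limits (rad/s): [2.39, 2.39, 3.14, 3.14, 3.14, 3.14].

## Interface

Orientations are given as a 3x3 rotation matrix whose columns are the frame's x, y, z axes.
In Python, from workcell import get_state, read_camera, job_done, silhouettes, landmark_of gives the robot as it stands. The module is installed in compiled form; this text tells all that it offers.
- The arm moves only by the shell command python3 -m creep 'ROWS'. ROWS is JSON, a list of rows, each an object of numbers: "gripper": the opening, from -1 (shut) to 1 (fully open), so that 0 is half open; "tx", "ty", "tz": the shift along the tool's x, y, z in cm; "wx", "wy", "wz": the turn, a rotation vector about the tool's x, y, z in rad. A call has 1 to 12 rows; each row is the pose to reach, as a shift and turn from the pose commanded when the call began, along the tool's axes at that moment; what a row does not reach only later rows make up. A row lasts 1/10 s, in which the tool goes at most 50 mm and 8.59 degrees, less where a joint would pass 70% of its speed; a pose out of reach is approached as far as the arm can. A call with a gripper value outside its range is refused whole. The fingers move at their own pace and stop on an object; the grip force is fixed at half the most. Time passes only in rows, so rows that repeat a pose let the fingers close. It gives the time, the measured TCP pose, the force, the opening and the grip force at its end, in the units of the state.
- get_state(): the state, without advancing time (a new reading comes with each control period).
- read_camera(name): name is "side" or "top"; returns a dict with "img" (400x640x3 uint8, red, green, blue), "fx", "fy", "cx", "cy" (pixels), "extrinsics" (4x4, takes a point from world to camera coordinates). Camera axes: x right, y down, z forward; pixel columns grow to the right and rows downward; lengths in m; the calibration is good to about 2 mm. A picture is of the moment at which its call begins. There is no depth.
- job_done(): hands the job in; it is judged then, once.
Trained networks look in the newest picture that a camera, given by its name, has taken for a name from the list of things; names that differ only in an ending like _2 or _b are one class to them, and where a whole thing is asked for, a point or a joint stands for the part that bears it (a point fixed in the world has none). Each returns a list of dicts, best first, with "confidence" (0 to 1); they miss things now and then, are a little off and sometimes report something else, mostly with a low value. They report only what shows in the picture. A call takes as long as a camera call. They do not tell look-alikes from the thing itself.
- silhouettes(name, camera): "region" (400x640 bool, what is visible of it) and "location" ([column, row] in pixels, amid what is visible of it).
- landmark_of(name, camera): "location" ([column, row] in pixels: a listed point, or the origin of a listed thing).
The state is a dict: "time": time; "joint_positions": joint angles; "joint_vel": joint speeds; "joint_efforts": joint torques, N m; "eef_pos": TCP position; "tcp_rot": TCP orientation; "contact_force": force on the tool from outside, world axes, zero at the start; "ft_torque": the same for the moment, N m; "grip_width": opening from 0.0 (shut) to 1.0 (fully open); "grip_force": force on a finger pad.
Only numpy, scipy, OpenCV 4.12 (cv2) and the standard library are available. Lean on these libraries where they do the work, as an engineer would, in place of code of your own. Each camera call takes 0.05 s, during which the arm holds its last target. There are 200 camera calls.

## Working session

There is one attempt and no reset: what is moved stays moved. The work goes in short steps, Python scripts to look and compute and a shell command to move; the robot and the scene stay as the last step left them, time stands still between calls to the robot, and variables do not carry over. Pictures are saved under pics/ and viewed, at most 10 in all, crops included, and the job is handed in when it is done.

```bash
mkdir -p pics
cat > h.py <<'E'
import numpy as np, cv2
from workcell import *
def ray(c,uv):
    E=np.array(c["extrinsics"]);R=E[:3,:3];t=E[:3,3]
    d=R.T@np.array([(uv[0]-c["cx"])/c["fx"],(uv[1]-c["cy"])/c["fy"],1.]);return -R.T@t,d
def atz(c,uv,z):
    o,d=ray(c,uv);return o+d*(z-o[2])/d[2]
def tri(rs):
    A=np.zeros((3,3));b=np.zeros(3)
    for o,d in rs:
        d=d/np.linalg.norm(d);P=np.eye(3)-np.outer(d,d);A+=P;b+=P@o
    p=np.linalg.solve(A,b);e=[np.linalg.norm(np.cross(p-o,d/np.linalg.norm(d))) for o,d in rs];return p,e
def proj(c,p):
    E=np.array(c["extrinsics"]);q=E[:3,:3]@np.array(p)+E[:3,3];return np.array([c["fx"]*q[0]/q[2]+c["cx"],c["fy"]*q[1]/q[2]+c["cy"]])
E
python3 - <<'E'
from h import *
np.set_printoptions(precision=3,suppress=True)
C={n:read_camera(n) for n in("side","top")}
for n,c in C.items():
    cv2.imwrite(f"pics/{n}0.png",c["img"][:,:,::-1]); print(n,c["fx"],ray(c,(320,200)))
    for k in("chassis","bay","module_mid","lip","foot","dish_mid","spool_mid","woodbox_mid"):
        for f in(landmark_of,silhouettes):
            if f is landmark_of and k=="foot":continue
            for r in f(k,n): print(n,k,f.__name__[:3],np.array(r["location"]),round(r["confidence"],2),r["region"].sum() if "region" in r else "")
s=get_state();print(s["time"],s["contact_force"],s["tcp_rot"])
E
```

```text
side 430.63756002630856 (array([ 0.356, -0.557,  0.662]), array([ 0.273,  0.672, -0.689]))
side chassis cal [308.9 343.1] 0.94 
side chassis cal [308.5 339.7] 0.93 14420
side bay cal [312.6 336.1] 0.89 
side bay cal [307.6 342.5] 0.75 14656
side module_mid cal [235.7 184.8] 0.9 
side module_mid cal [245.5 136.6] 0.62 
side module_mid cal [262.9 155.1] 0.58 
side module_mid cal [239.1 133.7] 0.81 398
side module_mid cal [236.1 181.5] 0.77 1693
side module_mid cal [260.6 152.4] 0.68 817
side lip cal [254.1 163. ] 0.94 
side lip cal [234.3 204.3] 0.9 
side lip cal [250.  141.6] 0.65 
side lip cal [313.7 147.1] 0.38 
side lip cal [246.  135.6] 0.91 389
side lip cal [234.7 183. ] 0.88 1669
side lip cal [263.9 151.3] 0.57 778
side dish_mid cal [315.8 145.1] 0.67 
side dish_mid cal [313.7 143.1] 0.59 397
side spool_mid cal [417.8 206.5] 0.73 
side spool_mid cal [417.8 202.7] 0.77 522
side woodbox_mid cal [217.2 165.5] 0.67 
side woodbox_mid cal [211.8 164.9] 0.62 535
top 417.3828925014501 (array([0.434, 0.066, 1.022]), array([ 0.135, -0.036, -0.99 ]))
top chassis cal [423.3 238.7] 0.58 
top chassis cal [424.4 238.9] 0.82 7881
top bay cal [427.3 237.7] 0.91 
top bay cal [429.1 238.4] 0.69 7751
top module_mid cal [270.1 250.9] 0.73 
top module_mid cal [186.4 224. ] 0.72 
top module_mid cal [226.3 216.2] 0.63 
top module_mid cal [182.8 221.2] 0.91 308
top module_mid cal [226.4 213.9] 0.6 627
top lip cal [278.8 257.3] 0.92 
top lip cal [187.5 215.5] 0.74 
top lip cal [233.7 226.3] 0.62 
top lip cal [231.1 215.3] 0.8 535
top lip cal [269.  250.7] 0.8 767
top lip cal [186.6 222. ] 0.68 372
top dish_mid cal [223.9 162.5] 0.83 
top dish_mid cal [222.1 159.8] 0.87 582
top spool_mid cal [336.9 108.3] 0.58 
top spool_mid cal [332.4 107.9] 0.78 396
top woodbox_mid cal [219.4 261.2] 0.64 
top woodbox_mid cal [216.9 259.9] 0.8 647
1.6 [ 0.657 -0.417 -0.29 ] [[-0.905  0.426  0.   ]
 [ 0.426  0.905 -0.   ]
 [-0.    -0.    -1.   ]]
```

View pics/top0.png

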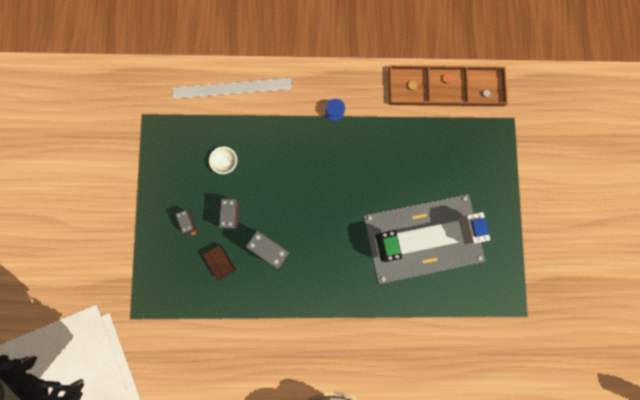

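View pics/side0.png

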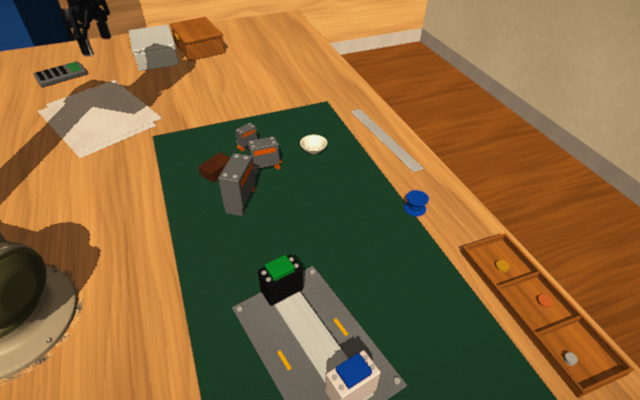

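The top view shows three grey modules: small at (185,222), medium at (228,214) and large at (268,250). In the side view they are at (246,136), (262,152) and (237,184). The rail with its green and blue fitted modules is at (427,238) in the top view. By size I choose (228,214). Next is a close crop and a pose measurement.

Run:
```python
from h import *
np.set_printoptions(precision=4,suppress=True)
C={n:read_camera(n) for n in("side","top")}
a=cv2.resize(C["top"]["img"][190:280,165:295],None,fx=6,fy=6,interpolation=2)[:300*2]
b=cv2.resize(C["side"]["img"][115:220,195:295],None,fx=5,fy=5,interpolation=2)
cv2.imwrite("pics/a1.png",a[:,:,::-1]);cv2.imwrite("pics/b1.png",b[:,:,::-1])
def best(k,n,f,near):
    rs=[r for r in f(k,n) if np.linalg.norm(np.array(r["location"])-near)<18]
    return rs
for nm,tp,sd in(("mid",(228,214),(262,152)),("large",(268,250),(236,184)),("small",(185,222),(245,135))):
    for k in("module_mid","lip"):
        T=best(k,"top",landmark_of,tp);S=best(k,"side",landmark_of,np.array(sd)+(0,12*(k=="lip")))
        if T and S: print(nm,k,tri([ray(C["top"],T[0]["location"]),ray(C["side"],S[0]["location"])]))
        elif T: print(nm,k,"top only",atz(C["top"],T[0]["location"],.0385))
    for r in best("module_mid","top",silhouettes,tp):
        m=r["region"].astype(np.uint8);pts=np.argwhere(m)[:,::-1]
        W=np.array([atz(C["top"],p,.077)[:2] for p in pts]);print("  rect@top",cv2.minAreaRect((W*1000).astype(np.float32)))
for k in("bay","chassis"):
    T=landmark_of(k,"top");S=landmark_of(k,"side");
    if T and S:print(k,tri([ray(C["top"],T[0]["location"]),ray(C["side"],S[0]["location"])]))
for k in("dish_mid","spool_mid","woodbox_mid"):
    T=silhouettes(k,"top");print(k,atz(C["top"],T[0]["location"],.015) if T else None)
# chassis plate corners
for r in silhouettes("chassis","top")[:1]:
    pts=np.argwhere(r["region"])[:,::-1];W=np.array([atz(C["top"],p,.004)[:2] for p in pts]);print("chassis rect",cv2.minAreaRect((W*1000).astype(np.float32)))
hsv=cv2.cvtColor(C["top"]["img"],cv2.COLOR_RGB2HSV)
y=cv2.inRange(hsv,(15,110,110),(35,255,255));n,l,st,ce=cv2.connectedComponentsWithStats(y)
for i in range(1,n):
    if st[i,4]>15 and 360<ce[i][0]<500 and 190<ce[i][1]<290:print("yellow",ce[i],st[i],atz(C["top"],ce[i],.004))
```

```text
mid module_mid (array([0.5347, 0.2562, 0.0303]), [np.float64(0.003119551015599804), np.float64(0.0031195510155997475)])
mid lip (array([0.5094, 0.2392, 0.0187]), [np.float64(0.0005333248134552434), np.float64(0.0005333248134551245)])
  rect@top ((529.8884887695312, 238.59043884277344), (44.89979553222656, 70.3224105834961), 87.38028717041016)
large module_mid (array([0.4535, 0.1474, 0.0529]), [np.float64(0.0009842301390498563), np.float64(0.0009842301390498886)])
large lip (array([0.4331, 0.1195, 0.0194]), [np.float64(0.00013728022666701026), np.float64(0.00013728022666684522)])
  rect@top ((450.3097229003906, 149.0208740234375), (91.70594787597656, 48.572391510009766), 54.86870574951172)
small module_mid (array([0.5131, 0.3449, 0.0306]), [np.float64(0.003371796757285783), np.float64(0.0033717967572857825)])
small lip (array([0.5379, 0.3544, 0.0041]), [np.float64(0.0014568501618263889), np.float64(0.0014568501618263399)])
  rect@top ((510.1763610839844, 332.47955322265625), (57.98481750488281, 32.38219451904297), 22.920310974121094)
bay (array([ 0.4775, -0.2332,  0.0365]), [np.float64(0.0031542366349632234), np.float64(0.003154236634963333)])
chassis (array([ 0.4766, -0.2253, -0.0009]), [np.float64(0.004229010661043787), np.float64(0.004229010661043754)])
dish_mid [0.6663 0.2693 0.015 ]
spool_mid [ 0.7941 -0.0152  0.015 ]
woodbox_mid [0.424  0.2707 0.015 ]
chassis rect ((481.7474670410156, -238.06268310546875), (171.08338928222656, 296.1322021484375), 11.514358520507812)
yellow [419.1818 216.0227] [412 214  15   5  44] [ 0.534  -0.2161  0.004 ]
yellow [429.5435 260.0652] [423 258  14   5  46] [ 0.4262 -0.238   0.004 ]
```

View pics/a1.png

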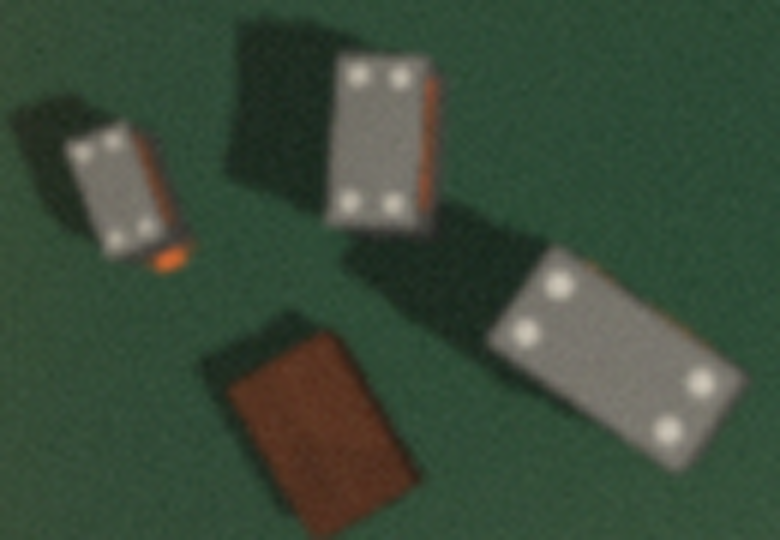

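View pics/b1.png

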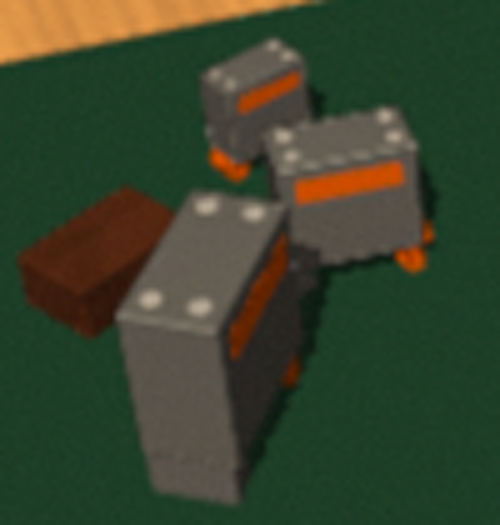

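The crops show the medium module with its orange foot at the far (+x) end and four screws on its top; it stands clear of the other two. Next I triangulate the screws and compute the shift to the grasp.

```bash
cat >> h.py <<'E'
from scipy.spatial.transform import Rotation as Ro
def rows(P,R,Pt,Rt):
    "shift cm & rotvec in tool axes"
    return np.round(R.T@(Pt-P)*100,2), np.round(Ro.from_matrix(R.T@Rt).as_rotvec(),3)
def Rtool(yaw,th):
    "tool for module yaw, tilt th (+x end up)"
    m=Ro.from_euler("z",yaw).as_matrix()@Ro.from_euler("y",-th).as_matrix()
    return m@np.diag([-1.,1,-1])
E
python3 - <<'E'
from h import *
np.set_printoptions(precision=4,suppress=True)
C={n:read_camera(n) for n in("side","top")}
T=np.array([(358,75),(400,78),(350,202),(393,205),(337,52),(430,55),(422,228),(325,225)])/6+(165-.42,190-.42)
S=np.array([(386,116),(394,136),(284,135),(291,157)])/5+(195-.4,115-.4)
for t,s in zip(T,S): print(tri([ray(C["top"],t),ray(C["side"],s)]))
W=np.array([atz(C["top"],t,.077) for t in T]);print(W)
W2=np.array([atz(C["side"],t,.077) for t in S]);print(W2)
for w in(W,W2):
    d=w[0]+w[1]-w[2]-w[3];print("yaw",np.arctan2(d[1],d[0]),"mid",w[:4].mean(0))
for k in ["bay"]:
  for n in C:
    print(n,[atz(C[n],r["location"],.027) for r in landmark_of(k,n)])
hsv=cv2.cvtColor(C["side"]["img"],cv2.COLOR_RGB2HSV)
y=cv2.inRange(hsv,(15,110,110),(35,255,255));n,l,st,ce=cv2.connectedComponentsWithStats(y)
for i in range(1,n):
    if st[i,4]>15 and 230<ce[i][0]<400 and ce[i][1]>290:print("yellow",ce[i],st[i,4],atz(C["side"],ce[i],.004))
s=get_state();P=np.array(s["eef_pos"]);R=np.array(s["tcp_rot"]);print(P,s["time"])
E
```

```text
(array([0.5587, 0.2489, 0.077 ]), [np.float64(0.0008950933723057335), np.float64(0.000895093372305854)])
(array([0.5577, 0.2331, 0.0765]), [np.float64(0.000938811514986934), np.float64(0.0009388115149867533)])
(array([0.5104, 0.2504, 0.0776]), [np.float64(0.0007686179978549456), np.float64(0.00076861799785488)])
(array([0.5094, 0.2346, 0.0763]), [np.float64(0.0007495190417797561), np.float64(0.000749519041779808)])
[[0.5578 0.249  0.077 ]
 [0.5567 0.2332 0.077 ]
 [0.5097 0.2506 0.077 ]
 [0.5086 0.2346 0.077 ]
 [0.5665 0.2571 0.077 ]
 [0.5655 0.2221 0.077 ]
 [0.5    0.2235 0.077 ]
 [0.501  0.2597 0.077 ]]
[[0.5596 0.2489 0.077 ]
 [0.5585 0.2325 0.077 ]
 [0.5113 0.2512 0.077 ]
 [0.51   0.2336 0.077 ]]
yaw -0.030806731551240602 mid [0.5332 0.2418 0.077 ]
yaw -0.03571333621733369 mid [0.5348 0.2415 0.077 ]
side [array([ 0.4839, -0.2293,  0.027 ]), array([0.6563, 0.2314, 0.027 ])]
top [array([ 0.4764, -0.2331,  0.027 ])]
yellow [340.3168 326.5743] 101 [ 0.5349 -0.2169  0.004 ]
yellow [283.7931 359.8362] 116 [ 0.4272 -0.2392  0.004 ]
[0.2342 0.4976 0.2563] 3.05
```

Run:
```python
from h import *
s=get_state();P=np.array(s["eef_pos"]);R=np.array(s["tcp_rot"])
for z in(.16,.054): print(rows(P,R,np.array([.542,.2414,z]),Rtool(-.033,0)))
```

```text
(array([-38.76, -10.08,   9.63]), array([ 0.   ,  0.   , -0.407]))
(array([-38.76, -10.08,  20.23]), array([ 0.   ,  0.   , -0.407]))
```

```bash
python3 -m creep '[{"gripper":0.5,"tx":-5,"ty":-1.3,"tz":1.2,"wz":-0.06},{"gripper":0.5,"tx":-10,"ty":-2.6,"tz":2.4,"wz":-0.12},{"gripper":0.5,"tx":-14.5,"ty":-3.8,"tz":3.6,"wz":-0.17},{"gripper":0.5,"tx":-19,"ty":-5,"tz":4.8,"wz":-0.22},{"gripper":0.5,"tx":-23.5,"ty":-6.2,"tz":6,"wz":-0.27},{"gripper":0.5,"tx":-28,"ty":-7.4,"tz":7.2,"wz":-0.32},{"gripper":0.5,"tx":-32.5,"ty":-8.6,"tz":8.4,"wz":-0.36},{"gripper":0.5,"tx":-36.5,"ty":-9.5,"tz":9.2,"wz":-0.39},{"gripper":0.5,"tx":-38.76,"ty":-10.08,"tz":9.63,"wz":-0.407},{"gripper":0.5,"tx":-38.76,"ty":-10.08,"tz":9.63,"wz":-0.407},{"gripper":0.5,"tx":-38.76,"ty":-10.08,"tz":9.63,"wz":-0.407}]'
python3 - <<'E'
from h import *
s=get_state();P=np.array(s["eef_pos"]);R=np.array(s["tcp_rot"])
print(s["joint_positions"],rows(P,R,np.array([.542,.2414,.054]),Rtool(-.033,0)))
c=read_camera("side");i=c["img"][60:260,180:340];cv2.imwrite("pics/c.png",cv2.resize(i,None,fx=3,fy=3)[:,:,::-1])
E
```

```text
[ 9.15689290e-01  3.80598668e-01  1.29738409e+00 -3.04806716e-05
  1.46357666e+00 -2.15293617e-01] (array([-38.76, -10.08,  20.23]), array([ 0.   ,  0.   , -0.407]))schema error: expected keys gripper, tx, ty, tz, wx, wy, wz
```

View pics/c.png

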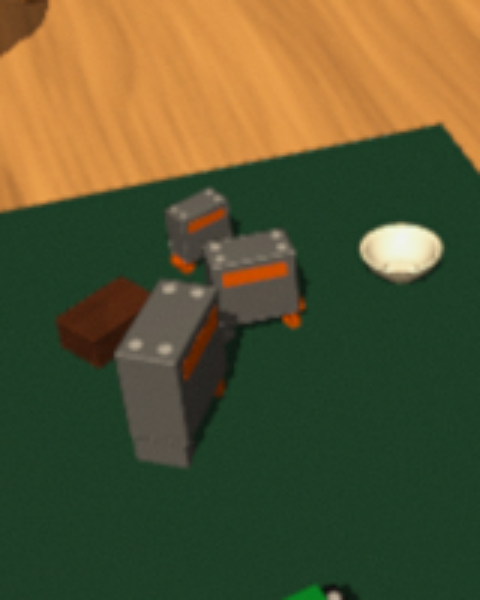

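The arm did not move, because the rows need all the keys. The picture shows the scene unchanged.

```bash
python3 -m creep '[{"gripper":0.5,"tx":-10,"ty":-2.6,"tz":2.4,"wx":0,"wy":0,"wz":-0.1},{"gripper":0.5,"tx":-38.76,"ty":-10.08,"tz":9.63,"wx":0,"wy":0,"wz":-0.407},{"gripper":0.5,"tx":-38.76,"ty":-10.08,"tz":9.63,"wx":0,"wy":0,"wz":-0.407},{"gripper":0.5,"tx":-38.76,"ty":-10.08,"tz":9.63,"wx":0,"wy":0,"wz":-0.407},{"gripper":0.5,"tx":-38.76,"ty":-10.08,"tz":9.63,"wx":0,"wy":0,"wz":-0.407},{"gripper":0.5,"tx":-38.76,"ty":-10.08,"tz":9.63,"wx":0,"wy":0,"wz":-0.407},{"gripper":0.5,"tx":-38.76,"ty":-10.08,"tz":9.63,"wx":0,"wy":0,"wz":-0.407},{"gripper":0.5,"tx":-38.76,"ty":-10.08,"tz":9.63,"wx":0,"wy":0,"wz":-0.407},{"gripper":0.5,"tx":-38.76,"ty":-10.08,"tz":9.63,"wx":0,"wy":0,"wz":-0.407},{"gripper":0.5,"tx":-38.76,"ty":-10.08,"tz":9.63,"wx":0,"wy":0,"wz":-0.407},{"gripper":0.5,"tx":-38.76,"ty":-10.08,"tz":9.63,"wx":0,"wy":0,"wz":-0.407}]'
python3 - <<'E'
from h import *
s=get_state();P=np.array(s["eef_pos"]);R=np.array(s["tcp_rot"])
print(s["joint_positions"],rows(P,R,np.array([.542,.2414,.054]),Rtool(-.033,0)))
E
```

```text
time: 4.2
eef_pos: [0.5414, 0.2419, 0.1601]
tcp_rot: [[-0.999, 0.033, -0.001], [0.033, 0.999, 0.0], [0.001, 0.0, -1.0]]
contact_force: [-0.1, 1.2, 0.3]
grip_width: 0.753
grip_force: 0.0
[ 2.20554994e-01  5.36840257e-01  1.32412318e+00  3.97628733e-04
  1.28108692e+00 -1.31752954e+00] (array([-0.06, -0.05, 10.61]), array([ 0.   , -0.001,  0.   ]))
```

```bash
python3 -m creep '[{"gripper":0.5,"tx":-0.06,"ty":-0.05,"tz":3.5,"wx":0,"wy":0,"wz":0},{"gripper":0.5,"tx":-0.06,"ty":-0.05,"tz":6,"wx":0,"wy":0,"wz":0},{"gripper":0.5,"tx":-0.06,"ty":-0.05,"tz":8,"wx":0,"wy":0,"wz":0},{"gripper":0.5,"tx":-0.06,"ty":-0.05,"tz":9.5,"wx":0,"wy":0,"wz":0},{"gripper":0.5,"tx":-0.06,"ty":-0.05,"tz":10.6,"wx":0,"wy":0,"wz":0},{"gripper":0.5,"tx":-0.06,"ty":-0.05,"tz":10.6,"wx":0,"wy":0,"wz":0}]'
python3 -m creep '[{"gripper":0.0,"tx":0,"ty":0,"tz":0,"wx":0,"wy":0,"wz":0},{"gripper":-0.1,"tx":0,"ty":0,"tz":0,"wx":0,"wy":0,"wz":0},{"gripper":-0.3,"tx":0,"ty":0,"tz":0,"wx":0,"wy":0,"wz":0},{"gripper":-0.6,"tx":0,"ty":0,"tz":0,"wx":0,"wy":0,"wz":0},{"gripper":-1,"tx":0,"ty":0,"tz":0,"wx":0,"wy":0,"wz":0},{"gripper":-1,"tx":0,"ty":0,"tz":0,"wx":0,"wy":0,"wz":0},{"gripper":-1,"tx":0,"ty":0,"tz":0,"wx":0,"wy":0,"wz":0}]'
```

```text
time: 4.8
eef_pos: [0.5413, 0.2418, 0.0534]
tcp_rot: [[-1.0, 0.031, -0.002], [0.031, 1.0, -0.0], [0.002, -0.0, -1.0]]
contact_force: [-0.0, 0.2, 0.5]
grip_width: 0.747
grip_force: 0.0
time: 5.5
eef_pos: [0.543, 0.2411, 0.0551]
tcp_rot: [[-0.999, 0.033, 0.002], [0.033, 0.999, 0.001], [-0.002, 0.001, -1.0]]
contact_force: [-0.7, 1.2, 7.4]
grip_width: 0.39
grip_force: 59.1
```

```bash
python3 -m creep '[{"gripper":-1,"tx":0,"ty":0,"tz":0,"wx":0,"wy":0,"wz":0},{"gripper":-1,"tx":0,"ty":0,"tz":0,"wx":0,"wy":0,"wz":0}]'
python3 -m creep '[{"gripper":-1,"tx":0,"ty":0,"tz":-1,"wx":0,"wy":0,"wz":0},{"gripper":-1,"tx":0,"ty":0,"tz":-4,"wx":0,"wy":0,"wz":0},{"gripper":-1,"tx":0,"ty":0,"tz":-8,"wx":0,"wy":0,"wz":0},{"gripper":-1,"tx":0,"ty":0,"tz":-12,"wx":0,"wy":0,"wz":0},{"gripper":-1,"tx":0,"ty":0,"tz":-12,"wx":0,"wy":0,"wz":0},{"gripper":-1,"tx":0,"ty":0,"tz":-12,"wx":0,"wy":0,"wz":0},{"gripper":-1,"tx":0,"ty":0,"tz":-12,"wx":0,"wy":0,"wz":0},{"gripper":-1,"tx":0,"ty":0,"tz":-12,"wx":0,"wy":0,"wz":0}]'
python3 - <<'E'
from h import *
np.set_printoptions(precision=4,suppress=True)
s=get_state();P=np.array(s["eef_pos"]);R=np.array(s["tcp_rot"]);print(P,s["contact_force"],s["ft_torque"])
C={n:read_camera(n) for n in("side","top")}
rs=[]
for k in("module_mid","lip"):
  rs=[]
  for n in C:
    L=landmark_of(k,n);print(n,[(np.array(l["location"]),l["confidence"]) for l in L],proj(C[n],P+[-.008,0,-.016]))
i=C["side"]["img"][80:230,180:380];j=C["top"]["img"][150:300,160:360]
cv2.imwrite("pics/d.png",np.hstack([cv2.resize(i,None,fx=4,fy=4,interpolation=2),])[:,:,::-1])
# commanded target assumption
print(rows(P,R,np.array([.30,-.17,.20]),Rtool(.203,.36)))
E
```

```text
time: 5.7
eef_pos: [0.5429, 0.2412, 0.0551]
tcp_rot: [[-0.999, 0.033, 0.002], [0.033, 0.999, 0.001], [-0.002, 0.001, -1.0]]
contact_force: [0.5, 1.6, 6.5]
grip_width: 0.389
grip_force: 59.1
time: 6.5
eef_pos: [0.542, 0.2407, 0.1726]
tcp_rot: [[-0.999, 0.033, -0.003], [0.033, 0.999, -0.001], [0.003, -0.001, -1.0]]
contact_force: [1.0, 0.3, -2.3]
grip_width: 0.395
grip_force: 60.0
[0.542  0.2407 0.1726] [ 1.0489  0.2647 -2.3303] [-0.0813 -0.0183  0.0394]
side [(array([236.9, 186.5]), 0.97), (array([245.2, 136.1]), 0.84), (array([259.5, 113.6]), 0.64)] [259.184  112.0825]
top [(array([269.7, 246.3]), 0.9), (array([189. , 223.5]), 0.48)] [220.621  208.4724]
side [(array([253.1, 127. ]), 0.73), (array([236.2, 204.6]), 0.68), (array([253.7, 137.7]), 0.56)] [259.184  112.0825]
top [(array([187.8, 218. ]), 0.84), (array([280.1, 258.7]), 0.79)] [220.621  208.4724]
(array([ 22.84, -41.85,  -2.64]), array([-0.043, -0.361, -0.233]))
```

View pics/d.png

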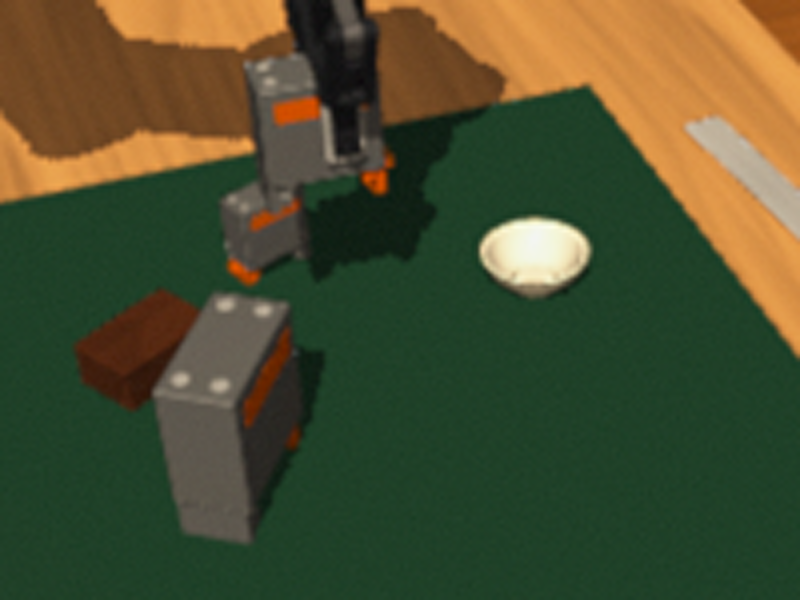

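The medium module is held upright with its foot at the far end, at (259,113) in the full side view. Nothing else was disturbed. Next I compute the carry and the pre-hook poses.

```bash
cat >> h.py <<'E'
BAY=np.array([.4806,-.2276,.027]);YAW=.203
def tcp_for_lip(L,th,bay=BAY,yaw=YAW,off=(28.9,0,44.1)):
    "L = lip point in bay frame, mm"
    B=Ro.from_euler("z",yaw).as_matrix();M=B@Ro.from_euler("y",-th).as_matrix()
    return bay+(B@np.array(L)+M@np.array(off))/1000., Rtool(yaw,th)
def lip_now(s,off=(28.9,0,44.1)):
    P=np.array(s["eef_pos"]);R=np.array(s["tcp_rot"]);B=Ro.from_euler("z",YAW).as_matrix()
    M=R@np.diag([-1.,1,-1]);th=np.arcsin((B.T@M)[2,0])
    return np.round(B.T@(P-BAY)*1000-(B.T@M)@np.array(off),2),round(th,4),np.round(Ro.from_matrix(B.T@M).as_rotvec(),4)
def show():
    s=get_state();B=Ro.from_euler("z",YAW).as_matrix()
    print("t",s["time"],"lip",lip_now(s),"F bay",np.round(B.T@np.array(s["contact_force"]),2),"M",np.round(B.T@np.array(s["ft_torque"]),2),"grip",s["grip_width"],s["grip_force"]);return s
E
python3 - <<'E'
from h import *
s=show();P=np.array(s["eef_pos"]);R=np.array(s["tcp_rot"])
for L in((-31,0,113),):
    Pt,Rt=tcp_for_lip(L,.36);print(Pt,rows(P,R,Pt,Rt))
E
```

```text
t 6.8 lip (array([126.95, 453.13, 102.6 ]), np.float64(-0.0006), array([-1.000e-04,  6.000e-04, -2.358e-01])) F bay [-0.01  0.4  -1.87] M [-0.04 -0.05  0.03] grip 0.38755268239932084 60.03222584724426
[ 0.46151229 -0.23152892  0.19145378] (array([  6.54, -47.48,  -1.77]), array([-0.043, -0.359, -0.233]))
```

```bash
python3 -m creep '[{"gripper":-1,"tx":0.3,"ty":-2,"tz":-2,"wx":0,"wy":-0.03,"wz":-0.02},{"gripper":-1,"tx":0.8,"ty":-6,"tz":-4,"wx":-0.01,"wy":-0.08,"wz":-0.05},{"gripper":-1,"tx":1.4,"ty":-10,"tz":-5,"wx":-0.015,"wy":-0.12,"wz":-0.08},{"gripper":-1,"tx":2,"ty":-14.5,"tz":-5,"wx":-0.02,"wy":-0.16,"wz":-0.1},{"gripper":-1,"tx":2.6,"ty":-19,"tz":-5,"wx":-0.025,"wy":-0.2,"wz":-0.13},{"gripper":-1,"tx":3.2,"ty":-23.5,"tz":-5,"wx":-0.03,"wy":-0.24,"wz":-0.15},{"gripper":-1,"tx":3.8,"ty":-28,"tz":-5,"wx":-0.034,"wy":-0.28,"wz":-0.18},{"gripper":-1,"tx":4.5,"ty":-32.5,"tz":-5,"wx":-0.038,"wy":-0.31,"wz":-0.2},{"gripper":-1,"tx":5.2,"ty":-37,"tz":-4.5,"wx":-0.041,"wy":-0.34,"wz":-0.22},{"gripper":-1,"tx":5.8,"ty":-41.5,"tz":-3.5,"wx":-0.043,"wy":-0.359,"wz":-0.233},{"gripper":-1,"tx":6.3,"ty":-45.5,"tz":-2.5,"wx":-0.043,"wy":-0.359,"wz":-0.233},{"gripper":-1,"tx":6.54,"ty":-47.48,"tz":-1.77,"wx":-0.043,"wy":-0.359,"wz":-0.233}]'
python3 -m creep '[{"gripper":-1,"tx":0,"ty":0,"tz":0,"wx":0,"wy":0,"wz":0},{"gripper":-1,"tx":0,"ty":0,"tz":0,"wx":0,"wy":0,"wz":0},{"gripper":-1,"tx":0,"ty":0,"tz":0,"wx":0,"wy":0,"wz":0}]'
python3 - <<'E'
from h import *
s=show();P=np.array(s["eef_pos"]);R=np.array(s["tcp_rot"])
for L in((-31,0,30),(-31,0,-4.2)):
    Pt,Rt=tcp_for_lip(L,.36);print(rows(P,R,Pt,Rt))
C={n:read_camera(n) for n in("side","top")}
cv2.imwrite("pics/e.png",np.hstack([cv2.resize(C["side"]["img"][200:400,200:400],(400,400),interpolation=2),cv2.resize(C["top"]["img"][170:310,350:490],(400,400),interpolation=2)])[:,:,::-1])
M=R@np.diag([-1.,1,-1])
for n in C:
  for k,o in(("module_mid",(0,0,0)),("lip",(-20,0,-27.5))):
    pp=P+M@(np.array([-8.9,0,-16.6])+o)/1000
    print(n,k,proj(C[n],pp),[np.round(l["location"],1) for l in landmark_of(k,n)])
E
```

```text
time: 8.0
eef_pos: [0.4608, -0.2348, 0.1912]
tcp_rot: [[-0.917, -0.199, 0.346], [-0.186, 0.98, 0.07], [-0.353, -0.0, -0.936]]
contact_force: [1.3, 0.1, -2.0]
grip_width: 0.395
grip_force: 60.4
time: 8.3
eef_pos: [0.4617, -0.2305, 0.192]
tcp_rot: [[-0.916, -0.203, 0.346], [-0.189, 0.979, 0.072], [-0.353, 0.0, -0.936]]
contact_force: [0.1, 0.3, -2.9]
grip_width: 0.389
grip_force: 60.4
t 8.3 lip (array([-30.53,   0.92, 113.58]), np.float64(0.3609), array([ 0.0006, -0.3609,  0.0009])) F bay [ 0.14  0.32 -2.87] M [-0.01  0.23 -0.03] grip 0.38945494903329747 60.407817363739014
(array([ 2.99, -0.09,  7.81]), array([0.001, 0.001, 0.001]))
(array([ 4.2 , -0.1 , 11.01]), array([0.001, 0.001, 0.001]))
side module_mid [298.73947834 287.8708949 ] [array([297.1, 288.4])]
side lip [293.75060207 304.42337409] [array([293.7, 302.5])]
top module_mid [450.14526413 244.34001979] [array([446.3, 246.1]), array([183.8, 221.5]), array([271. , 249.3])]
top lip [445.83049622 248.97967385] [array([186.7, 214.6]), array([447.8, 247.2]), array([280.3, 252.9])]
```

View pics/e.png

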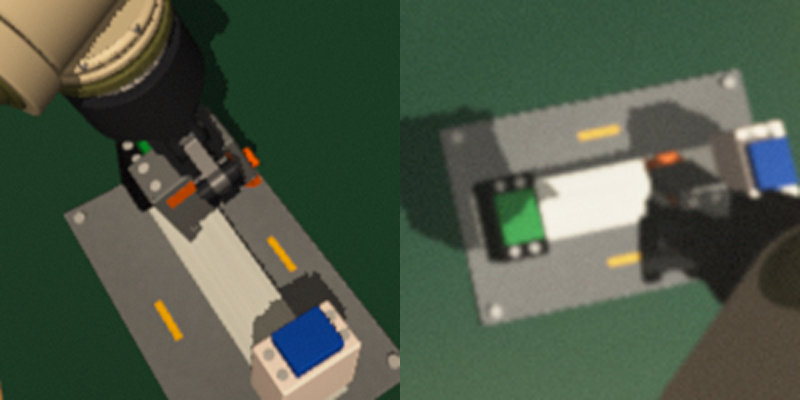

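The module is tilted over the bay and its projected points agree with the picture: side (298,288) and (294,304). Now I lower it behind the near edge of the rail.

```bash
python3 -m creep '[{"gripper":-1,"tx":1.2,"ty":-0.04,"tz":3,"wx":0,"wy":0,"wz":0},{"gripper":-1,"tx":2.2,"ty":-0.07,"tz":5.8,"wx":0,"wy":0,"wz":0},{"gripper":-1,"tx":2.99,"ty":-0.09,"tz":7.81,"wx":0,"wy":0,"wz":0},{"gripper":-1,"tx":3.3,"ty":-0.09,"tz":8.6,"wx":0,"wy":0,"wz":0},{"gripper":-1,"tx":3.5,"ty":-0.09,"tz":9.2,"wx":0,"wy":0,"wz":0},{"gripper":-1,"tx":3.5,"ty":-0.09,"tz":9.2,"wx":0,"wy":0,"wz":0},{"gripper":-1,"tx":3.5,"ty":-0.09,"tz":9.2,"wx":0,"wy":0,"wz":0}]'
python3 - <<'E'
from h import *
s=show();P=np.array(s["eef_pos"]);R=np.array(s["tcp_rot"])
for L in((-31,0,-4.2),):
    Pt,Rt=tcp_for_lip(L,.36);print(rows(P,R,Pt,Rt))
E
```

```text
time: 9.3
eef_pos: [0.4676, -0.23, 0.0982]
tcp_rot: [[-0.921, -0.195, 0.337], [-0.183, 0.981, 0.066], [-0.343, -0.001, -0.939]]
contact_force: [0.1, 0.6, -2.0]
grip_width: 0.391
grip_force: 60.4
t 9.3 lip (array([-25.22,   0.34,  19.82]), np.float64(0.3503), array([-0.0023, -0.3503, -0.0066])) F bay [ 0.25  0.52 -1.95] M [ 0.    0.33 -0.02] grip 0.3908610683117521 60.37999749183655
(array([ 1.41, -0.03,  2.03]), array([-0.003, -0.01 , -0.006]))
```

```bash
python3 -m creep '[{"gripper":-1,"tx":0,"ty":0,"tz":0,"wx":0,"wy":0,"wz":0},{"gripper":-1,"tx":0,"ty":0,"tz":0,"wx":0,"wy":0,"wz":0}]'
python3 - <<'E'
from h import *
s=show();P=np.array(s["eef_pos"]);R=np.array(s["tcp_rot"]);print(s["joint_positions"],s["joint_vel"])
for L in((-31,0,-4.2),):
    Pt,Rt=tcp_for_lip(L,.36);print(rows(P,R,Pt,Rt))
E
```

```text
time: 9.5
eef_pos: [0.4674, -0.2299, 0.098]
tcp_rot: [[-0.921, -0.195, 0.337], [-0.183, 0.981, 0.066], [-0.343, -0.001, -0.939]]
contact_force: [0.5, -1.5, -1.9]
grip_width: 0.391
grip_force: 60.4
t 9.5 lip (array([-25.45,   0.44,  19.61]), np.float64(0.3501), array([-0.0021, -0.3501, -0.007 ])) F bay [ 0.13 -1.59 -1.87] M [ 0.03  0.29 -0.01] grip 0.3910093406468076 60.380533933639526
[-0.82073228  0.44801747  1.78932148  0.4352798   0.76242761 -2.88339553] [-0.00057189  0.00346092  0.0018803  -0.00094085 -0.00132911  0.00035912]
(array([ 1.38, -0.04,  2.02]), array([-0.003, -0.01 , -0.007]))
```

Joint 6 has reached its limit, so the rocking is not feasible with this grasp. I will set the module down on free mat, turn the gripper half a turn and grasp it again.

```bash
python3 -m creep '[{"gripper":-1,"tx":-1,"ty":0,"tz":-2.8,"wx":0,"wy":0.02,"wz":0},{"gripper":-1,"tx":-2.4,"ty":0,"tz":-6.5,"wx":0,"wy":0.05,"wz":0},{"gripper":-1,"tx":-3.8,"ty":0,"tz":-10.2,"wx":0,"wy":0.1,"wz":0},{"gripper":-1,"tx":-4.2,"ty":0,"tz":-11.3,"wx":0,"wy":0.15,"wz":0},{"gripper":-1,"tx":-4.2,"ty":0,"tz":-11.3,"wx":0,"wy":0.2,"wz":0},{"gripper":-1,"tx":-4.2,"ty":0,"tz":-11.3,"wx":0,"wy":0.2,"wz":0},{"gripper":-1,"tx":-4.2,"ty":0,"tz":-11.3,"wx":0,"wy":0.2,"wz":0}]'
python3 - <<'E'
from h import *
s=show();P=np.array(s["eef_pos"]);R=np.array(s["tcp_rot"]);print(P,s["joint_positions"])
for z in(.2,.0556):
    print(rows(P,R,np.array([.529,.02,z]),Rtool(0,0)))
E
```

```text
time: 10.2
eef_pos: [0.4679, -0.2293, 0.2176]
tcp_rot: [[-0.97, -0.195, 0.147], [-0.193, 0.981, 0.03], [-0.15, 0.001, -0.989]]
contact_force: [0.3, 0.4, -2.4]
grip_width: 0.388
grip_force: 60.4
t 10.2 lip (array([-34.76,   1.08, 142.67]), np.float64(0.1502), array([ 0.0004, -0.1502, -0.0069])) F bay [ 0.4   0.31 -2.44] M [-0.    0.16  0.06] grip 0.3875683603333404 60.39690971374512
[ 0.46789834 -0.22930593  0.21759357] [-0.73891459  0.32001819  1.51954818  0.12934554  1.21588204 -2.54556411]
(array([-10.46,  23.26,   3.38]), array([0.016, 0.15 , 0.196]))
(array([-8.3 , 23.25, 17.66]), array([0.016, 0.15 , 0.196]))
```

```bash
python3 -m creep '[{"gripper":-1,"tx":-1.5,"ty":3.5,"tz":0.2,"wx":0,"wy":0.02,"wz":0.03},{"gripper":-1,"tx":-3.2,"ty":7.5,"tz":0.5,"wx":0.005,"wy":0.05,"wz":0.06},{"gripper":-1,"tx":-5,"ty":11.5,"tz":1.2,"wx":0.008,"wy":0.08,"wz":0.1},{"gripper":-1,"tx":-7,"ty":15.5,"tz":2,"wx":0.01,"wy":0.1,"wz":0.14},{"gripper":-1,"tx":-8.7,"ty":19.5,"tz":2.8,"wx":0.013,"wy":0.13,"wz":0.17},{"gripper":-1,"tx":-10.2,"ty":22.7,"tz":3.3,"wx":0.016,"wy":0.15,"wz":0.196},{"gripper":-1,"tx":-10.46,"ty":23.26,"tz":3.38,"wx":0.016,"wy":0.15,"wz":0.196},{"gripper":-1,"tx":-10.46,"ty":23.26,"tz":3.38,"wx":0.016,"wy":0.15,"wz":0.196},{"gripper":-1,"tx":-9.8,"ty":23.26,"tz":7.6,"wx":0.016,"wy":0.15,"wz":0.196},{"gripper":-1,"tx":-9.1,"ty":23.26,"tz":12,"wx":0.016,"wy":0.15,"wz":0.196},{"gripper":-1,"tx":-8.6,"ty":23.26,"tz":15.7,"wx":0.016,"wy":0.15,"wz":0.196},{"gripper":-1,"tx":-8.6,"ty":23.26,"tz":15.7,"wx":0.016,"wy":0.15,"wz":0.196}]'
python3 -m creep '[{"gripper":-1,"tx":0,"ty":0,"tz":0,"wx":0,"wy":0,"wz":0},{"gripper":-1,"tx":0,"ty":0,"tz":0,"wx":0,"wy":0,"wz":0}]'
python3 - <<'E'
from h import *
s=show();P=np.array(s["eef_pos"]);R=np.array(s["tcp_rot"]);print(P,s["joint_positions"])
for z in(.056,):
    print(rows(P,R,np.array([.529,.02,z]),Rtool(0,0)))
E
```

```text
time: 11.4
eef_pos: [0.5266, 0.0186, 0.0718]
tcp_rot: [[-1.0, 0.003, -0.01], [0.003, 1.0, 0.001], [0.01, 0.001, -1.0]]
contact_force: [0.1, 0.6, -1.1]
grip_width: 0.39
grip_force: 60.5
time: 11.6
eef_pos: [0.5302, 0.0189, 0.0776]
tcp_rot: [[-1.0, 0.001, 0.003], [0.001, 1.0, -0.002], [-0.003, -0.002, -1.0]]
contact_force: [0.2, 0.0, -1.4]
grip_width: 0.388
grip_force: 60.6
t 11.6 lip (array([ 70.05, 237.19,   6.47]), np.float64(0.0029), array([-0.0021, -0.0027, -0.2045])) F bay [ 0.23 -0.04 -1.39] M [-0.05 -0.01 -0.03] grip 0.38769809487221324 60.55501341819763
[0.53016642 0.01887405 0.07764996] [-1.87202811e-01  5.47808892e-01  1.60321483e+00 -1.47258133e-03
  9.87393685e-01 -1.75569282e+00]
(array([0.12, 0.12, 2.16]), array([-0.002,  0.003, -0.001]))
```

```bash
python3 -m creep '[{"gripper":-1,"tx":0,"ty":0,"tz":0.8,"wx":0,"wy":0,"wz":0},{"gripper":-1,"tx":0,"ty":0,"tz":1.4,"wx":0,"wy":0,"wz":0},{"gripper":-1,"tx":0,"ty":0,"tz":1.8,"wx":0,"wy":0,"wz":0},{"gripper":-1,"tx":0,"ty":0,"tz":2.0,"wx":0,"wy":0,"wz":0},{"gripper":-1,"tx":0,"ty":0,"tz":2.1,"wx":0,"wy":0,"wz":0},{"gripper":-1,"tx":0,"ty":0,"tz":2.1,"wx":0,"wy":0,"wz":0}]'
python3 - <<'E'
from h import *
show()
E
```

```text
time: 12.2
eef_pos: [0.5292, 0.0197, 0.0551]
tcp_rot: [[-1.0, 0.0, -0.0], [0.0, 1.0, -0.001], [0.0, -0.001, -1.0]]
contact_force: [-1.3, 0.4, 3.9]
grip_width: 0.389
grip_force: 61.6
t 12.2 lip (array([ 69.15, 238.19, -15.96]), np.float64(-0.0003), array([-0.0014,  0.0005, -0.2034])) F bay [-1.17  0.62  3.86] M [ 0.09  0.23 -0.02] grip 0.3893697183690606 61.63080453872681
```

```bash
python3 -m creep '[{"gripper":0.5,"tx":0,"ty":0,"tz":0,"wx":0,"wy":0,"wz":0},{"gripper":0.5,"tx":0,"ty":0,"tz":0,"wx":0,"wy":0,"wz":0},{"gripper":0.5,"tx":0,"ty":0,"tz":0,"wx":0,"wy":0,"wz":0},{"gripper":0.5,"tx":0,"ty":0,"tz":-1,"wx":0,"wy":0,"wz":0},{"gripper":0.5,"tx":0,"ty":0,"tz":-3.5,"wx":0,"wy":0,"wz":0},{"gripper":0.5,"tx":0,"ty":0,"tz":-7,"wx":0,"wy":0,"wz":0},{"gripper":0.5,"tx":0,"ty":0,"tz":-8,"wx":0,"wy":0,"wz":0},{"gripper":0.5,"tx":0,"ty":0,"tz":-8,"wx":0,"wy":0,"wz":0}]'
python3 -m creep '[{"gripper":0.5,"tx":0,"ty":0,"tz":0,"wx":0,"wy":0,"wz":0.15},{"gripper":0.5,"tx":0,"ty":0,"tz":0,"wx":0,"wy":0,"wz":0.3},{"gripper":0.5,"tx":0,"ty":0,"tz":0,"wx":0,"wy":0,"wz":0.45},{"gripper":0.5,"tx":0,"ty":0,"tz":0,"wx":0,"wy":0,"wz":0.6},{"gripper":0.5,"tx":0,"ty":0,"tz":0,"wx":0,"wy":0,"wz":0.75},{"gripper":0.5,"tx":0,"ty":0,"tz":0,"wx":0,"wy":0,"wz":0.9},{"gripper":0.5,"tx":0,"ty":0,"tz":0,"wx":0,"wy":0,"wz":1.05},{"gripper":0.5,"tx":0,"ty":0,"tz":0,"wx":0,"wy":0,"wz":1.2},{"gripper":0.5,"tx":0,"ty":0,"tz":0,"wx":0,"wy":0,"wz":1.35},{"gripper":0.5,"tx":0,"ty":0,"tz":0,"wx":0,"wy":0,"wz":1.5},{"gripper":0.5,"tx":0,"ty":0,"tz":0,"wx":0,"wy":0,"wz":1.64}]'
python3 -m creep '[{"gripper":0.5,"tx":0,"ty":0,"tz":0,"wx":0,"wy":0,"wz":0.15},{"gripper":0.5,"tx":0,"ty":0,"tz":0,"wx":0,"wy":0,"wz":0.3},{"gripper":0.5,"tx":0,"ty":0,"tz":0,"wx":0,"wy":0,"wz":0.45},{"gripper":0.5,"tx":0,"ty":0,"tz":0,"wx":0,"wy":0,"wz":0.6},{"gripper":0.5,"tx":0,"ty":0,"tz":0,"wx":0,"wy":0,"wz":0.75},{"gripper":0.5,"tx":0,"ty":0,"tz":0,"wx":0,"wy":0,"wz":0.9},{"gripper":0.5,"tx":0,"ty":0,"tz":0,"wx":0,"wy":0,"wz":1.05},{"gripper":0.5,"tx":0,"ty":0,"tz":0,"wx":0,"wy":0,"wz":1.2},{"gripper":0.5,"tx":0,"ty":0,"tz":0,"wx":0,"wy":0,"wz":1.35},{"gripper":0.5,"tx":0,"ty":0,"tz":0,"wx":0,"wy":0,"wz":1.5},{"gripper":0.5,"tx":0,"ty":0,"tz":0,"wx":0,"wy":0,"wz":1.5},{"gripper":0.5,"tx":0,"ty":0,"tz":0,"wx":0,"wy":0,"wz":1.5}]'
python3 - <<'E'
from h import *
s=show();P=np.array(s["eef_pos"]);R=np.array(s["tcp_rot"]);print(P,s["joint_positions"])
print(rows(P,R,np.array([.5292,.0197,.0545]),Rtool(0,0)@np.diag([-1,-1,1])))
C={n:read_camera(n) for n in("side","top")}
M=np.array([.5292-.0089,.0197,.0385])
for n in C:
  for k,o in(("module_mid",(0,0,0)),("lip",(-20,0,-27.5))):
    print(n,k,proj(C[n],M+np.array(o)/1000),[np.round(l["location"],1) for l in landmark_of(k,n)])
cv2.imwrite("pics/f.png",np.hstack([cv2.resize(C["side"]["img"][130:330,200:400],(400,400),interpolation=2),cv2.resize(C["top"]["img"][140:290,260:410],(400,400),interpolation=2)])[:,:,::-1])
E
```

```text
time: 13.0
eef_pos: [0.5298, 0.0197, 0.1363]
tcp_rot: [[-1.0, 0.001, 0.003], [0.001, 1.0, -0.002], [-0.003, -0.002, -1.0]]
contact_force: [0.7, 0.1, -0.4]
grip_width: 0.749
grip_force: 0.0
time: 14.1
eef_pos: [0.5286, 0.0198, 0.1332]
tcp_rot: [[0.076, 0.997, -0.003], [0.997, -0.076, -0.001], [-0.001, -0.003, -1.0]]
contact_force: [-0.3, 0.0, -0.3]
grip_width: 0.751
grip_force: 0.0
time: 15.3
eef_pos: [0.5288, 0.0198, 0.1337]
tcp_rot: [[1.0, 0.005, -0.002], [0.005, -1.0, -0.001], [-0.002, 0.001, -1.0]]
contact_force: [-0.4, -0.5, -0.6]
grip_width: 0.747
grip_force: 0.0
t 15.3 lip (array([125.32, 226.88,  62.55]), np.float64(0.0025), array([3.8000e-03, 1.1000e-03, 2.9436e+00])) F bay [-0.47 -0.41 -0.56] M [-0.01 -0.03 -0.01] grip 0.7471929222583178 0.0
[0.5288117  0.01978694 0.13372026] [-0.18586778  0.46989664  1.54147768 -0.00156641  1.13247088  1.38058654]
(array([0.06, 0.  , 7.92]), array([0.001, 0.002, 0.005]))
side module_mid [287.38230342 220.20684664] [array([243.9, 136.8]), array([239.9, 183.7]), array([284.1, 221.2]), array([278.8, 230. ])]
side lip [278.5931127  232.07694721] [array([278.1, 231.4]), array([252.6, 140.7]), array([235.7, 206. ])]
top module_mid [324.51605649 220.1931451 ] [array([270. , 250.1]), array([187.1, 223.2]), array([338.6, 109.9])]
top lip [324.00735204 229.40947121] [array([281.4, 255.8]), array([190. , 215.7])]
```

View pics/f.png

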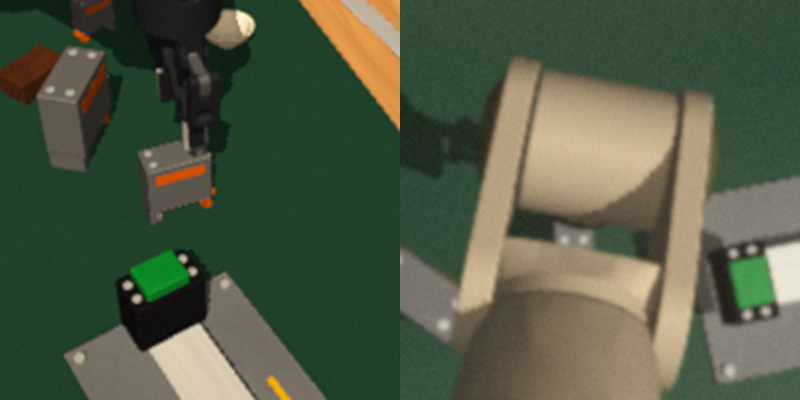

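The module stands upright where predicted, at side (287,220), clear of everything, and the gripper is turned half round above it. I grasp it again.

```bash
sed -i 's/np.diag(\[-1.,1,-1\])/np.diag([1.,-1,-1])/' h.py
python3 -m creep '[{"gripper":0.5,"tx":0.06,"ty":0,"tz":3,"wx":0,"wy":0,"wz":0.005},{"gripper":0.5,"tx":0.06,"ty":0,"tz":5.5,"wx":0,"wy":0,"wz":0.005},{"gripper":0.5,"tx":0.06,"ty":0,"tz":7.2,"wx":0,"wy":0,"wz":0.005},{"gripper":0.5,"tx":0.06,"ty":0,"tz":7.9,"wx":0,"wy":0,"wz":0.005},{"gripper":0.5,"tx":0.06,"ty":0,"tz":7.9,"wx":0,"wy":0,"wz":0.005},{"gripper":0,"tx":0.06,"ty":0,"tz":7.9,"wx":0,"wy":0,"wz":0.005},{"gripper":-0.2,"tx":0.06,"ty":0,"tz":7.9,"wx":0,"wy":0,"wz":0.005},{"gripper":-0.6,"tx":0.06,"ty":0,"tz":7.9,"wx":0,"wy":0,"wz":0.005},{"gripper":-1,"tx":0.06,"ty":0,"tz":7.9,"wx":0,"wy":0,"wz":0.005},{"gripper":-1,"tx":0.06,"ty":0,"tz":7.9,"wx":0,"wy":0,"wz":0.005},{"gripper":-1,"tx":0.06,"ty":0,"tz":7.9,"wx":0,"wy":0,"wz":0.005},{"gripper":-1,"tx":0.06,"ty":0,"tz":7.9,"wx":0,"wy":0,"wz":0.005}]'
python3 - <<'E'
from h import *
s=show();P=np.array(s["eef_pos"]);R=np.array(s["tcp_rot"])
Pt,Rt=tcp_for_lip((-31,0,113),.36);print(P,R[2],Pt,rows(P,R,Pt,Rt))
E
```

```text
time: 16.8
eef_pos: [0.5302, 0.0196, 0.0566]
tcp_rot: [[1.0, -0.004, 0.001], [-0.004, -1.0, -0.002], [0.001, 0.002, -1.0]]
contact_force: [-1.0, -0.1, 7.0]
grip_width: 0.392
grip_force: 58.9
t 16.8 lip (array([ 70.16, 237.94, -14.57]), np.float64(0.0011), array([-0.0017, -0.0009, -0.207 ])) F bay [-0.99  0.12  7.03] M [0.02 0.22 0.03] grip 0.39194997679895766 58.9476352930069
[0.5301972  0.01955774 0.05656032] [ 0.00107196  0.00162464 -0.99999811] [ 0.46151229 -0.23152892  0.19145378] (array([ -6.75,  25.16, -13.46]), array([ 0.039,  0.358, -0.204]))
```

```bash
sed -i 's/off=(28.9,0,44.1)/off=(29.9,0,45.6)/' h.py
python3 -m creep '[{"gripper":-1,"tx":0,"ty":0,"tz":-1,"wx":0,"wy":0,"wz":0},{"gripper":-1,"tx":0,"ty":0,"tz":-4,"wx":0,"wy":0,"wz":0},{"gripper":-1,"tx":0,"ty":0.5,"tz":-8.5,"wx":0,"wy":0,"wz":0},{"gripper":-1,"tx":-0.3,"ty":1.5,"tz":-13,"wx":0.005,"wy":0.03,"wz":-0.02},{"gripper":-1,"tx":-1,"ty":4,"tz":-16.5,"wx":0.01,"wy":0.08,"wz":-0.05},{"gripper":-1,"tx":-2,"ty":8,"tz":-18,"wx":0.015,"wy":0.13,"wz":-0.08},{"gripper":-1,"tx":-3.2,"ty":12.5,"tz":-18,"wx":0.02,"wy":0.19,"wz":-0.11},{"gripper":-1,"tx":-4.4,"ty":16.8,"tz":-18,"wx":0.027,"wy":0.25,"wz":-0.14},{"gripper":-1,"tx":-5.4,"ty":20.5,"tz":-17,"wx":0.033,"wy":0.3,"wz":-0.17},{"gripper":-1,"tx":-6.3,"ty":23.5,"tz":-15.3,"wx":0.039,"wy":0.34,"wz":-0.195},{"gripper":-1,"tx":-6.7,"ty":25.16,"tz":-13.63,"wx":0.039,"wy":0.358,"wz":-0.204},{"gripper":-1,"tx":-6.7,"ty":25.16,"tz":-13.63,"wx":0.039,"wy":0.358,"wz":-0.204}]'
python3 -m creep '[{"gripper":-1,"tx":0,"ty":0,"tz":0,"wx":0,"wy":0,"wz":0},{"gripper":-1,"tx":0,"ty":0,"tz":0,"wx":0,"wy":0,"wz":0},{"gripper":-1,"tx":0,"ty":0,"tz":0,"wx":0,"wy":0,"wz":0}]'
python3 - <<'E'
from h import *
s=show();P=np.array(s["eef_pos"]);R=np.array(s["tcp_rot"]);print(s["joint_positions"])
for L in((-32,0,15),(-32,0,-4.2)):
  Pt,Rt=tcp_for_lip(L,.36);print(rows(P,R,Pt,Rt))
E
```

```text
time: 18.0
eef_pos: [0.4602, -0.2328, 0.1906]
tcp_rot: [[0.919, 0.198, 0.341], [0.184, -0.98, 0.073], [0.349, -0.004, -0.937]]
contact_force: [-0.3, 0.3, -1.5]
grip_width: 0.393
grip_force: 60.1
time: 18.3
eef_pos: [0.4623, -0.2306, 0.193]
tcp_rot: [[0.917, 0.203, 0.344], [0.19, -0.979, 0.071], [0.351, 0.0, -0.936]]
contact_force: [0.3, -0.2, -2.6]
grip_width: 0.39
grip_force: 60.1
t 18.3 lip (array([-30.49,   0.74, 112.85]), np.float64(0.3589), array([ 1.000e-04, -3.589e-01,  1.300e-03])) F bay [ 0.22 -0.24 -2.57] M [0.01 0.26 0.03] grip 0.3896137793501773 60.058021545410156
[-0.8348157   0.29833992  1.67691976  0.36558666  1.00950877  0.35987357]
(array([-3.58,  0.07,  9.11]), array([-0.   ,  0.001,  0.001]))
(array([-4.26,  0.07, 10.9 ]), array([-0.   ,  0.001,  0.001]))
```

```bash
python3 -m creep '[{"gripper":-1,"tx":-1.2,"ty":0.03,"tz":3,"wx":0,"wy":0,"wz":0},{"gripper":-1,"tx":-2.4,"ty":0.05,"tz":6,"wx":0,"wy":0,"wz":0},{"gripper":-1,"tx":-3.2,"ty":0.07,"tz":8.1,"wx":0,"wy":0,"wz":0},{"gripper":-1,"tx":-3.58,"ty":0.07,"tz":9.11,"wx":0,"wy":0,"wz":0},{"gripper":-1,"tx":-3.8,"ty":0.07,"tz":9.7,"wx":0,"wy":0,"wz":0},{"gripper":-1,"tx":-3.95,"ty":0.07,"tz":10.1,"wx":0,"wy":0,"wz":0},{"gripper":-1,"tx":-3.95,"ty":0.07,"tz":10.1,"wx":0,"wy":0,"wz":0},{"gripper":-1,"tx":-3.95,"ty":0.07,"tz":10.1,"wx":0,"wy":0,"wz":0},{"gripper":-1,"tx":-3.95,"ty":0.07,"tz":10.1,"wx":0,"wy":0,"wz":0}]'
python3 - <<'E'
from h import *
s=show();P=np.array(s["eef_pos"]);R=np.array(s["tcp_rot"]);print(s["joint_positions"])
for L in((-32,0,-4.2),):
  Pt,Rt=tcp_for_lip(L,.36);print(rows(P,R,Pt,Rt))
E
```

```text
time: 19.2
eef_pos: [0.4606, -0.2326, 0.0844]
tcp_rot: [[0.917, 0.201, 0.344], [0.188, -0.98, 0.07], [0.351, 0.0, -0.936]]
contact_force: [-0.8, 0.2, -2.3]
grip_width: 0.393
grip_force: 60.2
t 19.2 lip (array([-32.57,  -0.89,   4.19]), np.float64(0.359), array([-3.00e-04, -3.59e-01, -4.00e-04])) F bay [-0.77  0.37 -2.34] M [ 0.04  0.28 -0.02] grip 0.3932385162269886 60.20467758178711
[-0.84068816  0.46697277  1.81815344  0.47412046  0.72706803  0.19057049]
(array([-0.25, -0.09,  0.8 ]), array([ 0.   ,  0.001, -0.   ]))
```

```bash
python3 -m creep '[{"gripper":-1,"tx":-0.15,"ty":-0.05,"tz":0.4,"wx":0,"wy":0,"wz":0},{"gripper":-1,"tx":-0.25,"ty":-0.05,"tz":0.7,"wx":0,"wy":0,"wz":0},{"gripper":-1,"tx":-0.28,"ty":-0.05,"tz":0.8,"wx":0,"wy":0,"wz":0},{"gripper":-1,"tx":-0.28,"ty":-0.05,"tz":0.8,"wx":0,"wy":0,"wz":0},{"gripper":-1,"tx":-0.28,"ty":-0.05,"tz":0.8,"wx":0,"wy":0,"wz":0}]'
python3 - <<'E'
from h import *
s=show();s=show()
C={n:read_camera(n) for n in("side",)}
cv2.imwrite("pics/g.png",cv2.resize(C["side"]["img"][250:400,230:410],(720,600),interpolation=2)[:,:,::-1])
E
```

```text
time: 19.7
eef_pos: [0.4605, -0.2319, 0.0753]
tcp_rot: [[0.917, 0.201, 0.343], [0.188, -0.98, 0.071], [0.351, -0.001, -0.936]]
contact_force: [0.7, 0.0, -2.0]
grip_width: 0.391
grip_force: 60.2
t 19.7 lip (array([-32.59,  -0.11,  -4.94]), np.float64(0.3583), array([ 0.0008, -0.3583, -0.0007])) F bay [ 0.64 -0.11 -2.  ] M [-0.04  0.26 -0.05] grip 0.3910348346965704 60.20505666732788
t 19.7 lip (array([-32.59,  -0.11,  -4.94]), np.float64(0.3583), array([ 0.0008, -0.3583, -0.0007])) F bay [ 0.64 -0.11 -2.  ] M [-0.04  0.26 -0.05] grip 0.3910348346965704 60.20505666732788
```

View pics/g.png

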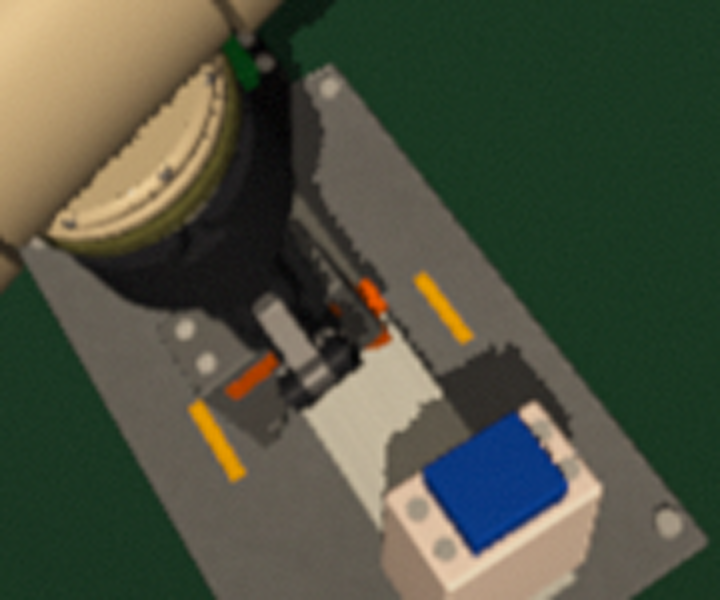

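The lip is just outside the near rail edge and below its underside. The foot (orange, crop 372,300) hangs over the rail clear of it, and both fitted modules are untouched. Now I advance, feeling for contact.

```bash
python3 -m creep '[{"gripper":-1,"tx":0.2,"ty":0,"tz":0.04,"wx":0,"wy":0,"wz":0},{"gripper":-1,"tx":0.4,"ty":0,"tz":0.1,"wx":0,"wy":0,"wz":0},{"gripper":-1,"tx":0.55,"ty":0,"tz":0.15,"wx":0,"wy":0,"wz":0},{"gripper":-1,"tx":0.65,"ty":0,"tz":0.18,"wx":0,"wy":0,"wz":0},{"gripper":-1,"tx":0.73,"ty":0,"tz":0.2,"wx":0,"wy":0,"wz":0},{"gripper":-1,"tx":0.73,"ty":0,"tz":0.2,"wx":0,"wy":0,"wz":0},{"gripper":-1,"tx":0.73,"ty":0,"tz":0.2,"wx":0,"wy":0,"wz":0}]'
python3 -c "from h import *;show()"
python3 -m creep '[{"gripper":-1,"tx":0.05,"ty":0,"tz":0.02,"wx":0,"wy":0,"wz":0},{"gripper":-1,"tx":0.1,"ty":0,"tz":0.035,"wx":0,"wy":0,"wz":0},{"gripper":-1,"tx":0.15,"ty":0,"tz":0.055,"wx":0,"wy":0,"wz":0},{"gripper":-1,"tx":0.2,"ty":0,"tz":0.07,"wx":0,"wy":0,"wz":0},{"gripper":-1,"tx":0.2,"ty":0,"tz":0.07,"wx":0,"wy":0,"wz":0}]'
python3 -c "from h import *;show()"
```

```text
time: 20.45
eef_pos: [0.4678, -0.2303, 0.0759]
tcp_rot: [[0.917, 0.201, 0.343], [0.188, -0.98, 0.071], [0.351, -0.001, -0.937]]
contact_force: [-0.6, -0.0, -2.3]
grip_width: 0.387
grip_force: 60.2
t 20.45 lip (array([-25.08,  -0.05,  -4.26]), np.float64(0.3582), array([ 0.0009, -0.3582, -0.0006])) F bay [-0.57  0.08 -2.32] M [ 0.03  0.29 -0.03] grip 0.38716472756259035 60.204713344573975
time: 20.95
eef_pos: [0.47, -0.2299, 0.076]
tcp_rot: [[0.917, 0.201, 0.343], [0.188, -0.98, 0.071], [0.351, -0.001, -0.936]]
contact_force: [0.2, -0.9, -1.9]
grip_width: 0.39
grip_force: 60.2
t 20.95 lip (array([-22.9 ,  -0.08,  -4.2 ]), np.float64(0.3583), array([ 0.0008, -0.3583, -0.0006])) F bay [ 0.04 -0.89 -1.94] M [-0.01  0.26 -0.01] grip 0.38997531479483916 60.204960107803345
```

```bash
python3 -m creep '[{"gripper":-1,"tx":0.05,"ty":0,"tz":0.02,"wx":0,"wy":0,"wz":0},{"gripper":-1,"tx":0.1,"ty":0,"tz":0.03,"wx":0,"wy":0,"wz":0},{"gripper":-1,"tx":0.1,"ty":0,"tz":0.03,"wx":0,"wy":0,"wz":0}]'
python3 -c "from h import *;show()"
python3 -m creep '[{"gripper":-1,"tx":0.05,"ty":0,"tz":0.01,"wx":0,"wy":0,"wz":0},{"gripper":-1,"tx":0.1,"ty":0,"tz":0.01,"wx":0,"wy":0,"wz":0},{"gripper":-1,"tx":0.1,"ty":0,"tz":0.01,"wx":0,"wy":0,"wz":0}]'
python3 -c "from h import *;show()"
```

```text
time: 21.25
eef_pos: [0.471, -0.2297, 0.0761]
tcp_rot: [[0.917, 0.201, 0.343], [0.188, -0.98, 0.071], [0.351, -0.001, -0.936]]
contact_force: [-0.1, -0.3, -3.1]
grip_width: 0.388
grip_force: 60.2
t 21.25 lip (array([-21.85,  -0.11,  -4.12]), np.float64(0.3583), array([ 0.0007, -0.3583, -0.0006])) F bay [-0.1  -0.25 -3.05] M [ 0.01  0.32 -0.03] grip 0.38849978054214895 60.20454168319702
time: 21.55
eef_pos: [0.4719, -0.2295, 0.0764]
tcp_rot: [[0.917, 0.201, 0.343], [0.188, -0.98, 0.071], [0.351, -0.001, -0.936]]
contact_force: [-0.6, 0.3, -2.8]
grip_width: 0.391
grip_force: 60.2
t 21.55 lip (array([-20.88,  -0.11,  -3.84]), np.float64(0.3583), array([ 0.0007, -0.3583, -0.0006])) F bay [-0.58  0.4  -2.82] M [-0.05  0.22  0.02] grip 0.39139233444981647 60.20496368408203
```

```bash
python3 -m creep '[{"gripper":-1,"tx":0.05,"ty":0,"tz":0.02,"wx":0,"wy":0,"wz":0},{"gripper":-1,"tx":0.1,"ty":0,"tz":0.035,"wx":0,"wy":0,"wz":0},{"gripper":-1,"tx":0.1,"ty":0,"tz":0.035,"wx":0,"wy":0,"wz":0}]'
python3 -c "from h import *;show()"
python3 -m creep '[{"gripper":-1,"tx":0.05,"ty":0,"tz":0.02,"wx":0,"wy":0,"wz":0},{"gripper":-1,"tx":0.1,"ty":0,"tz":0.035,"wx":0,"wy":0,"wz":0},{"gripper":-1,"tx":0.1,"ty":0,"tz":0.035,"wx":0,"wy":0,"wz":0}]'
python3 -c "from h import *;show()"
```

```text
time: 21.85
eef_pos: [0.473, -0.2293, 0.0764]
tcp_rot: [[0.917, 0.201, 0.343], [0.188, -0.98, 0.071], [0.351, -0.001, -0.936]]
contact_force: [-0.3, -0.7, -2.8]
grip_width: 0.391
grip_force: 60.2
t 21.85 lip (array([-19.81,  -0.08,  -3.83]), np.float64(0.3583), array([ 0.0008, -0.3583, -0.0006])) F bay [-0.43 -0.67 -2.81] M [0.01 0.3  0.04] grip 0.39063220159186385 60.204609632492065
time: 22.15
eef_pos: [0.4739, -0.2291, 0.0764]
tcp_rot: [[0.917, 0.201, 0.343], [0.188, -0.98, 0.071], [0.351, -0.001, -0.937]]
contact_force: [-1.7, 0.0, -0.7]
grip_width: 0.389
grip_force: 60.2
t 22.15 lip (array([-18.85,  -0.08,  -3.79]), np.float64(0.3582), array([ 0.0008, -0.3582, -0.0006])) F bay [-1.67  0.36 -0.66] M [ 0.04  0.42 -0.01] grip 0.38917235948521517 60.22627830505371
```

The lip is about 5 mm under the edge and the underside touches lightly (about 2 N). Next I compute the rocking path about the rail corner.

```bash
cat >> h.py <<'E'
def Lof(th,v=(-4.9,5.4)):
    c,s=np.cos(th),np.sin(th);return (-25-(v[0]*c-v[1]*s),0,-(v[0]*s+v[1]*c))
def plan(ths,v=(-4.9,5.4)):
    s=show();P=np.array(s["eef_pos"]);R=np.array(s["tcp_rot"])
    for t in ths: print(t,*rows(P,R,*tcp_for_lip(Lof(t,v),t)))
E
python3 -c "from h import *;plan((.358,.32,.28,.24,.2,.16,.12))"
```

```text
t 22.15 lip (array([-18.85,  -0.08,  -3.79]), np.float64(0.3582), array([ 0.0008, -0.3582, -0.0006])) F bay [-1.67  0.36 -0.66] M [ 0.04  0.42 -0.01] grip 0.38917235948521517 60.22627830505371
0.358 [ 0.05 -0.01 -0.03] [-0.001 -0.    -0.001]
0.32 [ 0.2  -0.01  0.11] [-0.001 -0.038 -0.001]
0.28 [ 0.35 -0.01  0.25] [-0.001 -0.078 -0.001]
0.24 [ 0.5  -0.01  0.41] [-0.001 -0.118 -0.001]
0.2 [ 0.64 -0.01  0.57] [-0.001 -0.158 -0.001]
0.16 [ 0.77 -0.01  0.73] [-0.001 -0.198 -0.001]
0.12 [ 0.9  -0.01  0.9 ] [-0.001 -0.238 -0.001]
```

```bash
python3 -m creep '[{"gripper":-1,"tx":0.05,"ty":0,"tz":-0.03,"wx":0,"wy":0,"wz":0},{"gripper":-1,"tx":0.12,"ty":0,"tz":0.04,"wx":0,"wy":-0.019,"wz":0},{"gripper":-1,"tx":0.2,"ty":0,"tz":0.11,"wx":0,"wy":-0.038,"wz":0},{"gripper":-1,"tx":0.27,"ty":0,"tz":0.18,"wx":0,"wy":-0.058,"wz":0},{"gripper":-1,"tx":0.35,"ty":0,"tz":0.25,"wx":0,"wy":-0.078,"wz":0},{"gripper":-1,"tx":0.35,"ty":0,"tz":0.25,"wx":0,"wy":-0.078,"wz":0}]'
python3 -c "from h import *;plan((.28,.24,.2,.16))"
```

```text
time: 22.75
eef_pos: [0.4784, -0.2282, 0.0753]
tcp_rot: [[0.941, 0.202, 0.271], [0.194, -0.979, 0.056], [0.277, -0.001, -0.961]]
contact_force: [-0.4, 0.4, -2.1]
grip_width: 0.395
grip_force: 60.1
t 22.75 lip (array([-18.36,  -0.1 ,  -3.77]), np.float64(0.2805), array([ 6.000e-04, -2.805e-01, -1.000e-04])) F bay [-0.31  0.5  -2.05] M [-0.03  0.2  -0.04] grip 0.3949804455093254 60.11095404624939
0.28 [-0.04 -0.01 -0.  ] [-0.001 -0.    -0.   ]
0.24 [ 0.12 -0.01  0.14] [-0.001 -0.04  -0.   ]
0.2 [ 0.27 -0.01  0.29] [-0.001 -0.08  -0.   ]
0.16 [ 0.41 -0.01  0.44] [-0.001 -0.12  -0.   ]
```

```bash
python3 -m creep '[{"gripper":-1,"tx":0.03,"ty":0,"tz":0.07,"wx":0,"wy":-0.02,"wz":0},{"gripper":-1,"tx":0.12,"ty":0,"tz":0.14,"wx":0,"wy":-0.04,"wz":0},{"gripper":-1,"tx":0.19,"ty":0,"tz":0.21,"wx":0,"wy":-0.06,"wz":0},{"gripper":-1,"tx":0.27,"ty":0,"tz":0.29,"wx":0,"wy":-0.08,"wz":0},{"gripper":-1,"tx":0.27,"ty":0,"tz":0.29,"wx":0,"wy":-0.08,"wz":0}]'
python3 -c "from h import *;plan((.2,.18,.16,.14,.12))"
```

```text
time: 23.25
eef_pos: [0.4821, -0.2277, 0.0736]
tcp_rot: [[0.96, 0.201, 0.196], [0.197, -0.98, 0.04], [0.2, 0.0, -0.98]]
contact_force: [1.9, -0.8, 0.2]
grip_width: 0.387
grip_force: 60.4
t 23.25 lip (array([-18.73,  -0.45,  -4.08]), np.float64(0.2015), array([-3.000e-04, -2.015e-01, -2.000e-04])) F bay [ 1.7  -1.15  0.23] M [-0.11 -0.43  0.01] grip 0.38669015988777994 60.42514085769653
0.2 [-0.04 -0.04  0.02] [ 0.    -0.001 -0.   ]
0.18 [ 0.04 -0.04  0.09] [ 0.    -0.021 -0.   ]
0.16 [ 0.12 -0.04  0.16] [ 0.    -0.041 -0.   ]
0.14 [ 0.2  -0.04  0.24] [ 0.    -0.061 -0.   ]
0.12 [ 0.27 -0.04  0.31] [ 0.    -0.081 -0.   ]
```

```bash
python3 -m creep '[{"gripper":-1,"tx":0.0,"ty":0,"tz":0.05,"wx":0,"wy":-0.01,"wz":0},{"gripper":-1,"tx":0.04,"ty":0,"tz":0.09,"wx":0,"wy":-0.021,"wz":0},{"gripper":-1,"tx":0.08,"ty":0,"tz":0.12,"wx":0,"wy":-0.031,"wz":0},{"gripper":-1,"tx":0.12,"ty":0,"tz":0.16,"wx":0,"wy":-0.041,"wz":0},{"gripper":-1,"tx":0.12,"ty":0,"tz":0.16,"wx":0,"wy":-0.041,"wz":0}]'
python3 -c "from h import *;plan((.16,.14,.12,.1,.08))"
```

```text
time: 23.75
eef_pos: [0.4832, -0.2274, 0.072]
tcp_rot: [[0.967, 0.201, 0.155], [0.199, -0.98, 0.032], [0.159, -0.0, -0.987]]
contact_force: [3.0, 1.0, 2.5]
grip_width: 0.392
grip_force: 60.6
t 23.75 lip (array([-19.73,  -0.25,  -4.79]), np.float64(0.1594), array([ 0.0003, -0.1594, -0.0003])) F bay [3.11 0.34 2.46] M [-0.08 -0.67 -0.09] grip 0.39246488152858916 60.58412432670593
0.16 [ 0.04 -0.03 -0.02] [-0.     0.001 -0.   ]
0.14 [ 0.12 -0.03  0.05] [-0.    -0.019 -0.   ]
0.12 [ 0.2  -0.03  0.12] [-0.    -0.039 -0.   ]
0.1 [ 0.28 -0.03  0.2 ] [-0.    -0.059 -0.   ]
0.08 [ 0.35 -0.03  0.27] [-0.    -0.079 -0.   ]
```

```bash
python3 -m creep '[{"gripper":-1,"tx":0.04,"ty":0,"tz":0.03,"wx":0,"wy":-0.01,"wz":0},{"gripper":-1,"tx":0.08,"ty":0,"tz":0.07,"wx":0,"wy":-0.02,"wz":0},{"gripper":-1,"tx":0.12,"ty":0,"tz":0.1,"wx":0,"wy":-0.03,"wz":0},{"gripper":-1,"tx":0.16,"ty":0,"tz":0.14,"wx":0,"wy":-0.04,"wz":0},{"gripper":-1,"tx":0.16,"ty":0,"tz":0.14,"wx":0,"wy":-0.04,"wz":0}]'
python3 -c "from h import *;plan((.12,.1,.08,.06,.04))"
```

```text
time: 24.25
eef_pos: [0.485, -0.2269, 0.0711]
tcp_rot: [[0.973, 0.201, 0.117], [0.2, -0.98, 0.024], [0.119, -0.0, -0.993]]
contact_force: [3.7, 0.3, -1.4]
grip_width: 0.387
grip_force: 60.1
t 24.25 lip (array([-19.82,  -0.21,  -4.78]), np.float64(0.1193), array([ 0.0002, -0.1193, -0.0002])) F bay [ 3.69 -0.48 -1.43] M [-0.11 -0.73 -0.03] grip 0.38719079811070645 60.091023445129395
0.12 [ 0.03 -0.02  0.  ] [-0.     0.001 -0.   ]
0.1 [ 0.11 -0.02  0.07] [-0.    -0.019 -0.   ]
0.08 [ 0.19 -0.02  0.14] [-0.    -0.039 -0.   ]
0.06 [ 0.26 -0.02  0.22] [-0.    -0.059 -0.   ]
0.04 [ 0.34 -0.02  0.29] [-0.    -0.079 -0.   ]
```

```bash
python3 -m creep '[{"gripper":-1,"tx":0.04,"ty":0,"tz":0.05,"wx":0,"wy":-0.01,"wz":0},{"gripper":-1,"tx":0.08,"ty":0,"tz":0.1,"wx":0,"wy":-0.02,"wz":0},{"gripper":-1,"tx":0.12,"ty":0,"tz":0.14,"wx":0,"wy":-0.03,"wz":0},{"gripper":-1,"tx":0.16,"ty":0,"tz":0.18,"wx":0,"wy":-0.04,"wz":0},{"gripper":-1,"tx":0.16,"ty":0,"tz":0.18,"wx":0,"wy":-0.04,"wz":0}]'
python3 -c "from h import *;plan((.08,.06,.04,.02,0))"
```

```text
time: 24.75
eef_pos: [0.4864, -0.2265, 0.0691]
tcp_rot: [[0.976, 0.202, 0.077], [0.201, -0.979, 0.017], [0.078, -0.001, -0.997]]
contact_force: [2.9, 0.9, 3.3]
grip_width: 0.39
grip_force: 60.5
t 24.75 lip (array([-20.33,  -0.03,  -5.71]), np.float64(0.0784), array([ 0.0009, -0.0784, -0.0001])) F bay [3.04 0.31 3.33] M [ 0.06 -0.45 -0.04] grip 0.39038192006934 60.5409836769104
0.08 [ 0.06 -0.01 -0.07] [-0.001  0.002 -0.   ]
0.06 [ 0.14 -0.01 -0.  ] [-0.001 -0.018 -0.   ]
0.04 [ 0.22 -0.01  0.07] [-0.001 -0.038 -0.   ]
0.02 [ 0.3  -0.01  0.14] [-0.001 -0.058 -0.   ]
0 [ 0.37 -0.01  0.22] [-0.001 -0.078 -0.   ]
```

```bash
python3 -m creep '[{"gripper":-1,"tx":0.03,"ty":0,"tz":0.03,"wx":0,"wy":-0.01,"wz":0},{"gripper":-1,"tx":0.07,"ty":0,"tz":0.06,"wx":0,"wy":-0.02,"wz":0},{"gripper":-1,"tx":0.1,"ty":0,"tz":0.09,"wx":0,"wy":-0.03,"wz":0},{"gripper":-1,"tx":0.1,"ty":0,"tz":0.09,"wx":0,"wy":-0.03,"wz":0}]'
python3 -c "from h import *;plan((.04,.02,0))"
python3 -m creep '[{"gripper":-1,"tx":0.03,"ty":0,"tz":0.03,"wx":0,"wy":-0.01,"wz":0},{"gripper":-1,"tx":0.07,"ty":0,"tz":0.06,"wx":0,"wy":-0.02,"wz":0},{"gripper":-1,"tx":0.07,"ty":0,"tz":0.06,"wx":0,"wy":-0.02,"wz":0}]'
python3 -c "from h import *;plan((.04,.02,0))"
```

```text
time: 25.15
eef_pos: [0.4872, -0.2263, 0.068]
tcp_rot: [[0.978, 0.202, 0.046], [0.201, -0.979, 0.011], [0.048, -0.001, -0.999]]
contact_force: [2.2, 0.3, 1.8]
grip_width: 0.39
grip_force: 61.1
t 25.15 lip (array([-20.97,   0.05,  -5.94]), np.float64(0.0478), array([ 0.0013, -0.0478, -0.    ])) F bay [ 2.21 -0.15  1.8 ] M [-0.05 -0.3  -0.  ] grip 0.39046734911371395 61.06020212173462
0.04 [ 0.15 -0.   -0.05] [-0.001 -0.008 -0.   ]
0.02 [ 0.23 -0.    0.03] [-0.001 -0.028 -0.   ]
0 [ 0.3 -0.   0.1] [-0.001 -0.048 -0.   ]
time: 25.45
eef_pos: [0.4876, -0.2261, 0.0674]
tcp_rot: [[0.979, 0.202, 0.026], [0.201, -0.979, 0.007], [0.027, -0.002, -1.0]]
contact_force: [-0.9, -0.8, 0.1]
grip_width: 0.385
grip_force: 60.9
t 25.45 lip (array([-21.47,   0.13,  -5.99]), np.float64(0.0272), array([ 0.0016, -0.0272, -0.0001])) F bay [-1.02 -0.63  0.07] M [-0.08  0.33  0.02] grip 0.3849492848735677 60.86696147918701
0.04 [ 0.1   0.01 -0.11] [-0.002  0.013 -0.   ]
0.02 [ 0.18  0.01 -0.04] [-0.002 -0.007 -0.   ]
0 [0.26 0.01 0.03] [-0.002 -0.027 -0.   ]
```

The moment reversed and the foot's push vanished, which looks like the snap. I finish the rock to level gently.

```bash
python3 -m creep '[{"gripper":-1,"tx":0.05,"ty":0,"tz":0.02,"wx":0,"wy":-0.01,"wz":0},{"gripper":-1,"tx":0.1,"ty":0,"tz":0.04,"wx":0,"wy":-0.02,"wz":0},{"gripper":-1,"tx":0.12,"ty":0,"tz":0.05,"wx":0,"wy":-0.026,"wz":0},{"gripper":-1,"tx":0.12,"ty":0,"tz":0.05,"wx":0,"wy":-0.026,"wz":0}]'
python3 -c "from h import *;plan((0,))"
```

```text
time: 25.85
eef_pos: [0.4894, -0.2258, 0.0671]
tcp_rot: [[0.98, 0.201, 0.003], [0.201, -0.98, 0.002], [0.003, -0.001, -1.0]]
contact_force: [0.3, 0.3, -3.5]
grip_width: 0.39
grip_force: 60.7
t 25.85 lip (array([-20.83,   0.03,  -5.54]), np.float64(0.0029), array([ 0.0012, -0.0029, -0.0003])) F bay [ 0.32  0.29 -3.53] M [ 0.02 -0.06 -0.04] grip 0.38967688622060165 60.65685510635376
0 [ 0.09 -0.   -0.  ] [-0.001 -0.003 -0.   ]
```

```bash
python3 -m creep '[{"gripper":-1,"tx":0,"ty":0,"tz":-0.05,"wx":0,"wy":0.02,"wz":0},{"gripper":-1,"tx":-0.1,"ty":0,"tz":-0.12,"wx":0,"wy":0.04,"wz":0},{"gripper":-1,"tx":-0.15,"ty":0,"tz":-0.18,"wx":0,"wy":0.05,"wz":0},{"gripper":-1,"tx":-0.15,"ty":0,"tz":-0.18,"wx":0,"wy":0.05,"wz":0}]'
python3 -c "from h import *;plan((0,))"
python3 -m creep '[{"gripper":-1,"tx":0.1,"ty":0,"tz":0.1,"wx":0,"wy":-0.03,"wz":0},{"gripper":-1,"tx":0.15,"ty":0,"tz":0.19,"wx":0,"wy":-0.05,"wz":0},{"gripper":-1,"tx":0.15,"ty":0,"tz":0.22,"wx":0,"wy":-0.052,"wz":0},{"gripper":-1,"tx":0.15,"ty":0,"tz":0.22,"wx":0,"wy":-0.052,"wz":0}]'
python3 -c "from h import *;plan((0,))"
```

```text
time: 26.25
eef_pos: [0.4873, -0.2262, 0.0684]
tcp_rot: [[0.978, 0.2, 0.051], [0.2, -0.98, 0.013], [0.053, -0.002, -0.999]]
contact_force: [4.0, -1.1, -16.3]
grip_width: 0.392
grip_force: 61.2
t 26.25 lip (array([-20.6 ,   0.14,  -5.76]), np.float64(0.053), array([ 0.002 , -0.053 , -0.0013])) F bay [  3.7   -1.92 -16.28] M [-0.39 -0.28 -0.07] grip 0.392398101698938 61.15104675292969
0 [0.29 0.   0.13] [-0.002 -0.053 -0.001]
time: 26.65
eef_pos: [0.4897, -0.2258, 0.0672]
tcp_rot: [[0.979, 0.202, 0.001], [0.202, -0.979, 0.001], [0.001, -0.0, -1.0]]
contact_force: [0.3, -0.4, -1.0]
grip_width: 0.39
grip_force: 62.7
t 26.65 lip (array([-20.56,  -0.07,  -5.4 ]), np.float64(0.0015), array([ 0.0005, -0.0015,  0.0001])) F bay [ 0.22 -0.44 -0.95] M [0.06 0.01 0.01] grip 0.3897950017218389 62.72470235824585
0 [ 0.05 -0.01  0.  ] [-0.    -0.001  0.   ]
```

The clip holds: it resisted about 14 N when rocked back. Now I let go and retreat.

```bash
python3 -m creep '[{"gripper":0.1,"tx":0,"ty":0,"tz":0,"wx":0,"wy":0,"wz":0},{"gripper":0.1,"tx":0,"ty":0,"tz":0,"wx":0,"wy":0,"wz":0},{"gripper":0.2,"tx":0,"ty":0,"tz":0,"wx":0,"wy":0,"wz":0},{"gripper":0.3,"tx":0,"ty":0,"tz":0,"wx":0,"wy":0,"wz":0},{"gripper":0.3,"tx":0,"ty":0,"tz":-1,"wx":0,"wy":0,"wz":0},{"gripper":0.3,"tx":0,"ty":0,"tz":-3,"wx":0,"wy":0,"wz":0},{"gripper":0.3,"tx":0,"ty":0,"tz":-6,"wx":0,"wy":0,"wz":0},{"gripper":0.3,"tx":0,"ty":0,"tz":-10,"wx":0,"wy":0,"wz":0},{"gripper":0.3,"tx":-3,"ty":0,"tz":-14,"wx":0,"wy":0,"wz":0},{"gripper":0.3,"tx":-8,"ty":0,"tz":-16,"wx":0,"wy":0,"wz":0},{"gripper":0.3,"tx":-13,"ty":0,"tz":-17,"wx":0,"wy":0,"wz":0},{"gripper":0.3,"tx":-13,"ty":0,"tz":-17,"wx":0,"wy":0,"wz":0}]'
python3 - <<'E'
from h import *
show();C={n:read_camera(n) for n in("side","top")}
B=Ro.from_euler("z",YAW).as_matrix()
for n in C:
  for k,o in(("module_mid",(0,0,21.5)),("lip",(-20,0,-6))):
    print(n,k,proj(C[n],BAY+B@np.array(o)/1000),[np.round(l["location"],1) for l in landmark_of(k,n)])
  for k in("dish_mid","spool_mid","woodbox_mid"):print(n,k,[np.round(l["location"],1) for l in silhouettes(k,n)])
cv2.imwrite("pics/z.png",np.hstack([cv2.resize(C["side"]["img"][240:400,220:380],(400,400),interpolation=2),cv2.resize(C["top"]["img"][170:310,350:490],(400,400),interpolation=2)])[:,:,::-1])
E
```

```text
time: 27.85
eef_pos: [0.3588, -0.2527, 0.239]
tcp_rot: [[0.98, 0.198, 0.002], [0.198, -0.98, -0.002], [0.002, 0.002, -1.0]]
contact_force: [0.4, 0.4, -0.6]
grip_width: 0.649
grip_force: 0.0
t 27.85 lip (array([-1.5420e+02, -1.0000e-02,  1.6638e+02]), np.float64(0.0019), array([-0.002 , -0.0019, -0.0035])) F bay [ 0.46  0.34 -0.61] M [ 0.04 -0.06  0.01] grip 0.6487676047856102 0.0
side module_mid [312.5315682  328.52377572] [array([312.7, 331.1]), array([236.9, 184.2]), array([243.2, 134. ])]
side lip [301.97461375 343.49269405] [array([236.6, 204.6]), array([303.1, 339.8]), array([252.2, 140.1])]
side dish_mid [array([314.2, 144.4])]
side spool_mid [array([418.8, 203.5])]
side woodbox_mid []
top module_mid [429.94419891 236.83370688] [array([425.8, 237.6]), array([186.4, 222. ]), array([270.4, 252.5])]
top lip [428.50568629 245.53381398] [array([190. , 215.4]), array([428.5, 244.1]), array([279.2, 256.4])]
top dish_mid [array([223. , 162.8])]
top spool_mid [array([335.4, 110.4])]
top woodbox_mid [array([216.4, 261.8])]
```

View pics/z.png

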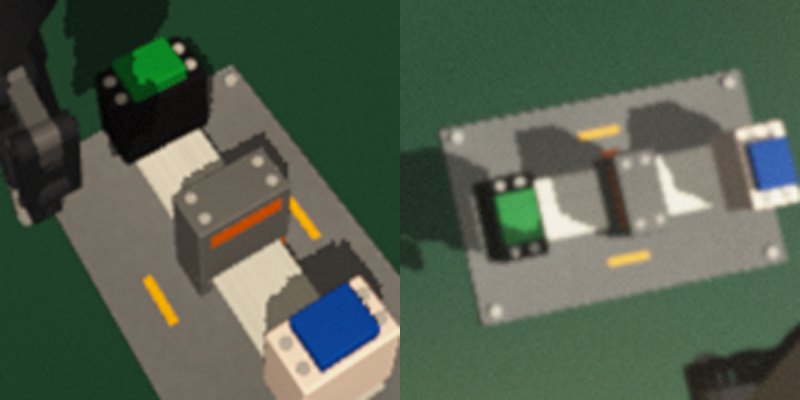

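The module sits flat on the rail, midway between the green and blue modules and in line with the yellow marks (side view 313,330). The gripper is clear and the bystanders have not moved.

```bash
python3 -c "from workcell import *;print(job_done())"
```

```text
the job is handed in; nothing more can be done
None
```

The relay module is clipped on and centred in the bay, and the job is handed in at about 28 s. It took a second grasp because joint 6 hit its limit on the first (read -2.883 against the rounded -2.88, so it may count as passed). Rail-contact readings between moves stayed under 20 N, including a roughly 14 N pull to check the clip; the dish, spool and box were not moved.

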